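# Load a specimen carrier under the swing-arm magnifier

### The job

Swing the magnifier arm (the one with the orange grip peg) all the way out to its far stop, then press the carrier with the blue specimen, slide side up, into the leaning bracket until both ears have snapped under the brass spring clips and it sits flat. With the carrier in place, swing the magnifier all the way back over it to its near stop and let go; leave the red specimen's carrier and the other things on the bench where they are.

Things in the scene. Friction and masses are not known exactly. Their poses are not given: they have to be found in the camera images.
- stand: Fixed inspection stand: grey base plate 120 x 250 x 12 mm on the worktop, two short pillars that carry the leaning bracket, and at its left rear a steel post (18 mm thick) for the magnifier arm, axis at x +20, y +140 mm. Origin on the worktop below the bracket's middle; x points away from the robot, z up.
- bracket: Dark steel bracket on the stand, facing up and toward the robot: two slots for a carrier's ears, leaning 30 degrees. Origin: where the middle of a seated carrier's underside comes to lie, 65 mm above the worktop; 35 mm free below. z: outward normal (push in along -z); x up the slope, away from the robot; y left, slot to slot. Slots 28 mm wide in x, flared mouths up to z = 24 mm.
- clip_nose_left (a point): Brass V-shaped spring clip at the outer (left) end of the left slot; an equal one faces it at the right. This point: its nose, 60.5 mm from the bracket's origin along y, 8.7 mm above the seat. The ear must push each nose 1.5 mm outward (3 N per mm, travel 7 mm), then it snaps over the ear. Pushing a carrier home takes about 5 to 15 N; its weight alone does not do it.
- carrier_blue: Loose grey plate with a blue specimen on its white slide: body 52 (x) x 96 (y) x 14 mm, a steel ear 24 mm wide, 8 mm thick at each short end, flush with the underside; 124 mm over the ears (y). 0.06 to 0.13 kg. Origin: centre of underside; z up. Starts flat on the worktop, within 0.35 rad of square. Grip across the 52 mm at mid-length. Fits either way round (half turn about z).
- carrier_red: The same carrier with a red specimen; not wanted now. Origin and axes as for the blue one. The two may lie in either place.
- lens_arm (a joint): Angle of the magnifier arm about its vertical post: 0 = at the near stop, lens over the bracket; grows as the arm swings clockwise seen from above (toward the robot, then out to its left) to the far stop at 1.75 rad. Starts between 0.15 and 0.45. Friction of about 0.1 N m keeps it where it is left.
- lens_hinge (a point): Point on the vertical hinge axis of the magnifier arm, at the height of the arm, 190 mm above the worktop.
- lens_grip (a point): Upright orange round grip peg on the magnifier arm, 80 mm from the hinge axis: 16 mm thick, free from 198 to 260 mm above the worktop; this point is on its axis, 235 mm above the worktop (25 mm below its top). Lens rim and arm reach 203 mm above the worktop. The peg is rigid on the arm and may be pinched from above or pushed.
- lens_centre (a point): Centre of the round magnifier lens (black rim 104 mm across, fixed tilt 30 degrees), 162 mm from the hinge axis, 173 mm above the worktop; the lowest point of its rim is about 144 mm above the worktop.
- olive_jar: Bystander: olive-coloured jar, 54 mm across, 66 mm high, in front of the tall green rack (0.5 m high) that fills the right rear of the bench, beyond x = 0.67 m to the right of y = -0.12 m; keep the arm and gripper clear of that rack on the way. Origin: centre of its underside.
- tape_roll: Bystander: roll of tan tape lying flat, 96 mm across, 25 mm high. Origin: centre of its underside.
- vial_low: Bystander: low white vial, 44 mm across, 75 mm high. Origin: centre of its underside.
- cover_slips: Bystander: small carton 41 x 56 x 50 mm. Origin: centre of its underside.
- marker_red: Bystander: white marker with red cap, 135 mm long, 17 mm thick. Origin: centre of its underside.
- orange_jar: Bystander: jar with orange lid, 56 mm across, 62 mm high. Origin: centre of its underside.

How it is judged:
By the outcome, as a careful person would: the job done as asked, in the order asked, and still so for the second after the job is handed in, with the robot touching nothing.
It also fails if it takes over 72 s, if anything falls off the work surface, if the arm or the gripper's body presses on something with over 40 N, if the wrist force passes 120 N, or if a joint passes its speed limit or range.

### The arm

A 6-joint arm with a two-finger parallel gripper is mounted at the origin on a cart in front of the work surface, level with it; the furniture and walls round the work are solid. World frame = base frame: x ahead of the robot, y to its left, z up, the work surface at z = 0. Lengths are in m, angles in rad, forces in N, time in s.
With the tool pointing down it reaches from about 0.25 to 0.725 m from the base axis. Payload 4 kg.
Tool frame: the origin (TCP) lies on the centre line of the jaws, within the pads' length; the fingertips stand 11 mm ahead of it and the grasp point (between the pads) lies 8 mm behind it; z points along the fingers, x is the direction in which the jaws open and shut, and the axes are right-handed (so a half turn about z gives the same grasp; the last joint's range is limited). The gripper opens to 85 mm and grips with 20 to 120 N. Pads are 22 mm wide; open, the fingers measure 114 mm over their backs; the gripper's body (76 mm by 85 mm) begins 54 mm behind the grasp point. The pads swing forward as they close: fully open they stand 13 mm farther back than shut.
Start: joints at [1.177, 0.241, 0.005, 1.335, 0, 1.571], TCP at [0.192, 0.462, 0.242] pointing down, gripper open.
Joint ranges: [-2.72, 2.72], [-1.05, 1.87], [-1.09, 1.28], [-1.99, 2.15], [-1.42, 1.44], [-3.14, 3.14]. Speed limits (rad/s): [2.79, 2.79, 3.14, 3.14, 3.14, 3.14].

### API

Orientations are given as a unit quaternion [x, y, z, w].
In Python, from workcell import bot, viewer, order gives the robot as it stands. The module is installed in compiled form; this text tells all that it offers.
- The arm moves only by the tool send_rows, never from a script. Its argument "increments" is a list that holds one entry, the list of rows, each a list of 4 numbers: the shift along the tool's x, y, z in m, then the turn about the tool's z in degrees. A call has exactly 8 rows; each row shifts and turns the pose as measured when the row begins, along the tool's axes as they then stand; what a row does not reach is not made up. A row lasts 1/10 s, in which the tool goes at most 50 mm and 8.59 degrees, less where a joint would pass 70% of its speed; a pose out of reach is approached as far as the arm can. A call is refused whole if a number of a shift passes 0.05 or a number of a turn 8.59, either way. A call with a gripper value outside its range is refused whole. "hand" is the closure, from -1 (fully open) to 1 (shut), so that 0 is half open, set as the call begins (left out, the last holds). The fingers move at their own pace and stop on an object; the grip force is fixed at half the most. Time passes only in rows, so rows that do not move let the fingers close, or fill a call up. It gives the time, the measured TCP pose, the force and the opening at its end, in the units of the state.
- bot.get_obs(): the state, without advancing time (a new reading comes with each control period).
- viewer.camera(name): name is "scene" or "top"; returns a dict with "image" (384x512x3 uint8, red, green, blue), "range_z" (384x512 float32, m along the optical axis (not along the pixel's ray), 0 where there is no reading), "camera_matrix" (3x3 intrinsics, pixels), "eye" and "rotation" of the camera in the world. Camera axes: x right, y down, z forward; pixel columns grow to the right and rows downward; lengths in m; the calibration is good to about 2 mm. A picture is of the moment at which its call begins.
- order.job_done(): hands the job in, once; it reports no verdict.
The state is a dict: "clock": time; "joint_pos": joint angles; "joint_vel": joint speeds; "tau": joint torques, N m; "eef_pos": TCP position; "tool_rot": TCP orientation; "ft_force": force on the tool from outside, world axes, zero at the start; "ft_torque": the same for the moment, N m; "grip_width": finger opening in m.
Only numpy, scipy, OpenCV 4.12 (cv2) and the standard library are available. Lean on these libraries where they do the work, as an engineer would, in place of code of your own. Each camera call takes 0.05 s, during which the arm holds its last target.

## Working session

There is one attempt and no reset: what is moved stays moved. The work goes in short steps, Python scripts to look and compute and a tool call to move; the robot and the scene stay as the last step left them, time stands still between calls to the robot, and variables do not carry over. Pictures are saved under pics/ and viewed, and the job is handed in when it is done.

Besides the shell and the picture viewer there is one more tool, called after "Emit:" by a JSON object that holds its "op" and its "data". send_rows: Moves the arm, as the interface text tells. Its arguments: {"type":"object","properties":{"increments":{"type":"array","items":{"type":"array","items":{"type":"array","items":{"type":"number"}}}},"hand":{"type":"number"}},"required":["increments"]}

```bash
mkdir -p pics; ls; cat > h.py <<'E'
import numpy as np, cv2
from workcell import bot, viewer, order
from scipy.spatial.transform import Rotation as R
def snap(n,f):
    c=viewer.camera(n); cv2.imwrite('pics/'+f,cv2.cvtColor(c['image'],cv2.COLOR_RGB2BGR)); np.savez('pics/'+f[:-4]+'.npz',**c); return c
def pts(c):
    K=np.array(c['camera_matrix']);z=c['range_z'];h,w=z.shape
    u,v=np.meshgrid(np.arange(w),np.arange(h))
    p=np.stack([(u-K[0,2])/K[0,0]*z,(v-K[1,2])/K[1,1]*z,z],-1)
    return p@np.array(c['rotation']).T+np.array(c['eye'])
def ray(c,u,v,zw):
    K=np.array(c['camera_matrix']);d=np.array(c['rotation'])@np.array([(u-K[0,2])/K[0,0],(v-K[1,2])/K[1,1],1]);e=np.array(c['eye'])
    return e+d*(zw-e[2])/d[2]
E
python3 - <<'E'
from h import *
o=bot.get_obs()
for k,v in o.items(): print(k,np.round(v,4))
for n in('scene','top'):
    c=snap(n,n+'0.png'); print(n,c['eye'],c['rotation'],c['camera_matrix'])
E
```

```text
pics
clock 0.0
joint_pos [1.177  0.2414 0.0037 1.3352 0.     1.5708]
joint_vel [-0.0028  0.0014  0.0006 -0.0007 -0.0005 -0.0005]
tau [ 0.00000e+00 -3.72319e+01  2.52407e+01  1.70000e-02  1.00000e-04
 -0.00000e+00]
eef_pos [0.1916 0.4612 0.2414]
tool_rot [ 8.318e-01  5.551e-01 -9.000e-04  6.000e-04]
ft_force [-1.0332 -0.2024 -0.269 ]
ft_torque [-0.0184  0.0585  0.0705]
grip_width 0.0854
scene [-0.19835861 -0.99079107  0.81921571] [ 0.81647468 -0.25515097  0.16729997 -0.4901814 ] [[453.82017741   0.         260.32170114]
 [  0.         453.82017741 198.71017501]
 [  0.           0.           1.        ]]
top [0.36300355 0.0024004  1.25142283] [-0.69864925  0.71161333 -0.05010396  0.05463777] [[366.18214031   0.         260.19788183]
 [  0.         366.18214031 196.60457088]
 [  0.           0.           1.        ]]
```

```bash
sed -i "s/np.array(c\['rotation'\])/R.from_quat(c['rotation']).as_matrix()/g" h.py; cat h.py | grep quat; python3 -c "
import cv2
for n in('scene','top'):
    cv2.imwrite('pics/%s0b.png'%n,cv2.resize(cv2.imread('pics/%s0.png'%n),(800,600),interpolation=cv2.INTER_CUBIC))"
```

```text
return p@R.from_quat(c['rotation']).as_matrix().T+np.array(c['eye'])
    K=np.array(c['camera_matrix']);d=R.from_quat(c['rotation']).as_matrix()@np.array([(u-K[0,2])/K[0,0],(v-K[1,2])/K[1,1],1]);e=np.array(c['eye'])
```

View pics/scene0.png

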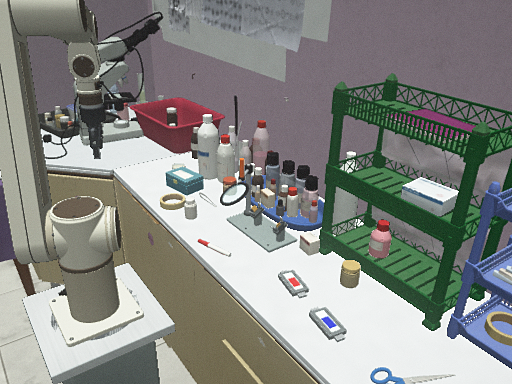

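View pics/top0.png

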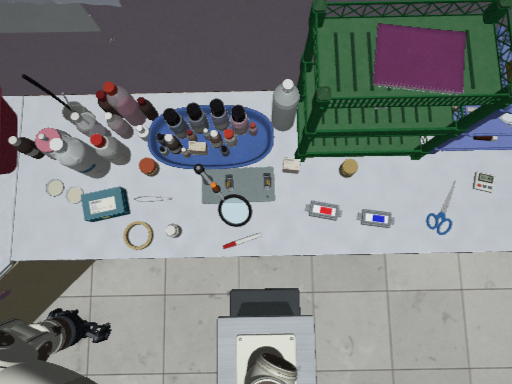

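The scene shows the stand at about (262,228) with the lens and orange peg. In the top view, the red carrier is at (324,210), the blue at (376,218), the lens at (236,210), the peg at (213,186) and the post at (199,169).

```bash
python3 - <<'E'
from h import *
L=lambda f:dict(np.load('pics/'+f))
t=L('top0.npz');s=L('scene0.npz')
P=pts(t);Q=pts(s)
for n,(u,v) in dict(table=(270,225),plate=(265,195),red=(324,210),blue=(376,218)).items(): print(n,P[v,u].round(4))
hsv=cv2.cvtColor(t['image'],cv2.COLOR_RGB2HSV)
for n,box,lo,hi in [('red',(305,195,345,225),(0,150,100),(8,255,255)),('blue',(355,205,400,232),(110,150,80),(130,255,255)),('peg',(205,175,222,200),(5,150,100),(20,255,255))]:
    x0,y0,x1,y1=box; m=cv2.inRange(hsv,lo,hi)[y0:y1,x0:x1]; v,u=np.nonzero(m); v+=y0;u+=x0
    p=P[v,u]; print(n,len(u),u.mean(),v.mean(),p.mean(0).round(4),p[:,2].min(),p[:,2].max(), ray(t,u.mean(),v.mean(),.015).round(4))
# carriers by height
for n,box in [('red',(303,195,347,225)),('blue',(353,203,400,233))]:
    x0,y0,x1,y1=box; q=P[y0:y1,x0:x1]; m=((q[...,2]>.005)&(q[...,2]<.03)).astype(np.uint8)
    c=max(cv2.findContours(m,0,1)[0],key=cv2.contourArea)[:,0]+[x0,y0]
    w=np.array([ray(t,a,b,.011)[:2] for a,b in c],np.float32)
    print(n,cv2.minAreaRect(w))
E
python3 -c "
import cv2
a=cv2.imread('pics/top0.png');cv2.imwrite('pics/ta.png',cv2.resize(a[150:240,180:300],None,fx=6,fy=6,interpolation=2))
cv2.imwrite('pics/tb.png',cv2.resize(a[190:240,300:400],None,fx=8,fy=8,interpolation=2))
a=cv2.imread('pics/scene0.png');cv2.imwrite('pics/sa.png',cv2.resize(a[150:260,200:330],None,fx=6,fy=5.4,interpolation=2))"
```

```text
table [ 0.4511 -0.0229  0.0034]
plate [ 0.5537 -0.0078  0.01  ]
red [ 0.4974 -0.2064  0.0175]
blue [ 0.4673 -0.3809  0.0151]
red 1 327.0 208.0 [ 0.5048 -0.218   0.0109] 0.01088119989309444 0.01088119989309444 [ 0.5044 -0.2173  0.015 ]
blue 65 378.0769230769231 218.1846153846154 [ 0.4666 -0.3879  0.015 ] 0.01147003256715129 0.020395388820300564 [ 0.4665 -0.3879  0.015 ]
peg 27 213.14814814814815 185.11111111111111 [0.5462 0.1369 0.2565] 0.21095048717496345 0.2621256766751907 [0.5907 0.1695 0.015 ]
red ((0.49830618500709534, -0.2057563215494156), (0.12399650365114212, 0.05967727676033974), 76.30422973632812)
blue ((0.46784764528274536, -0.38256415724754333), (0.12815500795841217, 0.055785223841667175), 84.16064453125)
```

View pics/ta.png

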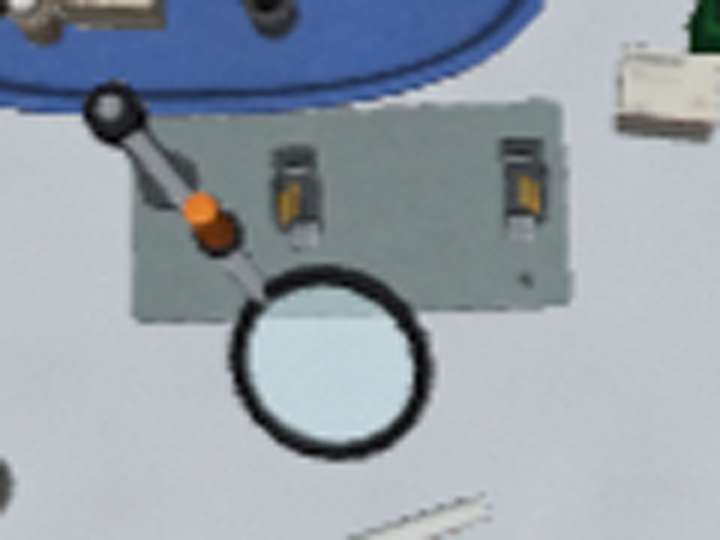

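View pics/tb.png

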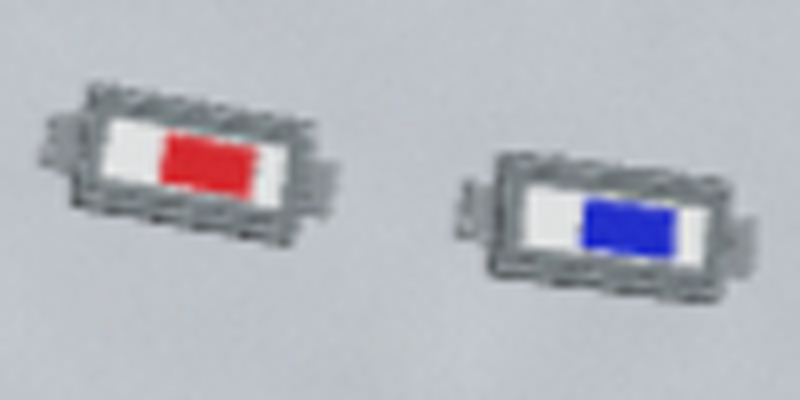

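View pics/sa.png

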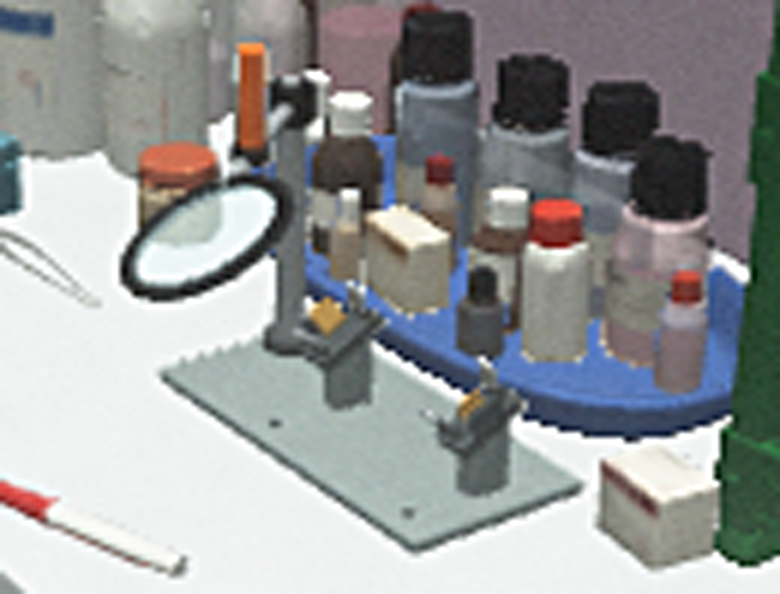

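```bash
python3 - <<'E'
from h import *
L=lambda f:dict(np.load('pics/'+f))
t=L('top0.npz');s=L('scene0.npz')
P=pts(t);Q=pts(s)
hsv=cv2.cvtColor(t['image'],cv2.COLOR_RGB2HSV)
print('plate hsv',hsv[195,265],hsv[180,250], 'table',hsv[225,270])
x0,y0,x1,y1=198,160,280,210
m=cv2.inRange(hsv,(70,18,80),(100,60,170)); z=P[...,2]
mm=np.zeros_like(m); mm[y0:y1,x0:x1]=m[y0:y1,x0:x1]
cv2.imwrite('pics/pm.png',cv2.resize(mm[150:240,180:300],None,fx=6,fy=6,interpolation=0))
mm=cv2.morphologyEx(mm,cv2.MORPH_OPEN,np.ones((3,3)))
v,u=np.nonzero(mm); w=np.array([ray(t,a,b,.012)[:2] for a,b in zip(u,v)],np.float32)
print('plate',cv2.minAreaRect(w))
# front/right edges: fit lines
fr=[(a,v[u==a].max()+.5) for a in range(240,274) ]; fr+= [(a,v[u==a].max()+.5) for a in range(204,216)]
w=np.array([ray(t,a,b,.012)[:2] for a,b in fr]); print('front x=a*y+b',np.polyfit(w[:,1],w[:,0],1), np.c_[w].round(4)[::6].tolist())
re=[(u[v==b].max()+.5,b) for b in range(170,198)]
w=np.array([ray(t,a,b,.012)[:2] for a,b in re]); print('right y=a*x+b',np.polyfit(w[:,0],w[:,1],1),np.sort(w[:,1])[[0,14,-1]])
ba=[(a,v[u==a].min()-.5) for a in range(232,270) ]
w=np.array([ray(t,a,b,.012)[:2] for a,b in ba]); print('back',np.polyfit(w[:,1],w[:,0],1))
# hinge cap
for C,W,n in((t,P,'top'),(s,Q,'scene')):
    k=(abs(W[...,0]-.58)<.05)&(abs(W[...,1]-.17)<.05)&(W[...,2]>.185)
    v,u=np.nonzero(k); 
    for a,b in list(zip(u,v)): 
        pass
    print(n,len(u),W[k].mean(0).round(4), W[k][:,2].max())
k=(P[...,2]>.17)&(P[...,2]<.215)&(abs(P[...,0]-.53)<.15)&(abs(P[...,1]-.12)<.13)
v,u=np.nonzero(k);print(u.min(),u.max(),v.min(),v.max())
for b in range(160,205,2): print(b,[int(1000*P[b,a,2]) for a in range(190,240,2)])
E
```

```text
plate hsv [ 94  27 134] [ 90  23 132] table [102  13 203]
plate ((0.5913065671920776, 0.08504277467727661), (0.11984306573867798, 0.24792194366455078), 1.0595277547836304)
front x=a*y+b [-0.01676796  0.53556057] [[0.5568, 0.0778], [0.5391, 0.0574], [0.5318, 0.037], [0.5314, 0.0165], [0.5345, -0.004], [0.5341, -0.0245], [0.5279, 0.1943], [0.5309, 0.1738]]
right y=a*x+b [ 0.02833152 -0.05562837] [-0.04091697 -0.03845852 -0.03549143]
back [-0.03500549  0.65328866]
top 225 [0.5778 0.1619 0.208 ] 0.2634670518221507
scene 187 [0.5654 0.1472 0.2111] 0.2606826376701874
194 252 163 222
160 [1, 1, 1, 3, 7, 4, 6, 2, 2, 4, 1, 9, 4, 6, 0, 0, 1, 1, 4, 4, 2, 8, 4, 4, 3]
162 [3, 1, 5, 1, 5, 4, 0, 4, 2, 3, 2, 5, 4, 5, 8, 1, 3, 0, 3, 3, 1, 1, 3, 8, 8]
164 [7, 2, 9, 202, 204, 200, 7, 2, 8, 5, 6, 1, 8, 1, 6, 5, 3, 4, 8, 9, 20, 22, 34, 37, 49]
166 [44, 45, 204, 204, 207, 202, 201, 42, 38, 43, 42, 45, 44, 41, 46, 41, 45, 45, 45, 45, 43, 45, 49, 43, 45]
168 [44, 45, 204, 204, 205, 200, 204, 185, 46, 43, 46, 45, 45, 46, 44, 45, 44, 45, 43, 43, 42, 11, 7, 10, 13]
170 [1, 0, 201, 199, 202, 204, 201, 184, 11, 
[... 1096 characters left out ...]
 11, 11, 11, 9, 12, 190, 194, 189, 10, 15, 8, 11, 13, 11, 10, 14, 12]
194 [2, 4, 2, -1, 2, -4, 10, 9, 12, 12, 13, 12, 11, 12, 192, 188, 189, 12, 7, 9, 8, 195, 203, 199, 12]
196 [0, 3, 5, 1, -1, 0, 12, 13, 8, 11, 14, 7, 6, 12, 8, 189, 192, 181, 194, 197, 194, 198, 201, 196, 200]
198 [0, 0, 2, -1, 3, 0, 8, 11, 15, 13, 7, 13, 9, 14, 13, 16, 189, 192, 192, 193, 188, 192, 193, 196, 192]
200 [4, 0, -2, 3, -2, -2, -1, 8, 13, 12, 11, 7, 9, 9, 13, 15, 185, 188, 186, 188, 190, 186, 190, 190, 190]
202 [0, 0, -2, -2, 0, 2, 2, 10, 9, 11, 7, 10, 12, 10, 12, 179, 182, 189, 185, 184, 186, 185, 186, 184, 192]
204 [3, 5, 3, 7, 0, 2, 3, 4, 0, -1, 3, 1, 0, 0, 4, 181, 182, 178, 185, 185, 181, 184, 186, 185, 184]
```

View pics/pm.png

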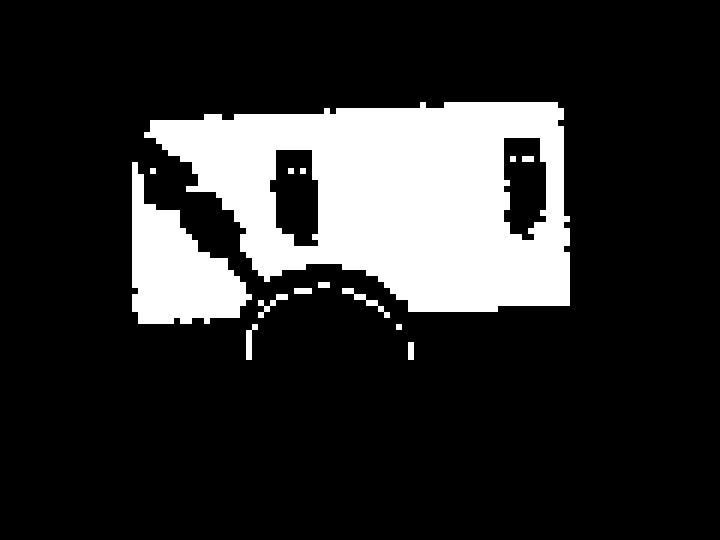

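```bash
python3 - <<'E'
from h import *
L=lambda f:dict(np.load('pics/'+f))
t=L('top0.npz');s=L('scene0.npz')
P=pts(t);Q=pts(s)
for C,W,n,boxes in((t,P,'top',[(222,170,240,195),(258,170,275,195)]),(s,Q,'scene',[(245,198,262,214),(270,208,285,222)])):
    hsv=cv2.cvtColor(C['image'],cv2.COLOR_RGB2HSV); m=cv2.inRange(hsv,(10,120,80),(30,255,255))
    for x0,y0,x1,y1 in boxes:
        v,u=np.nonzero(m[y0:y1,x0:x1]);u=u+x0;v=v+y0
        print(n,'brass',len(u),u.mean(),v.mean(),W[v,u].mean(0).round(4),W[v,u].std(0).round(4),'ray.075',ray(C,u.mean(),v.mean(),.075).round(4))
# bracket points above 0.04
k=(P[...,2]>.05)&(P[...,2]<.12); 
for a,b in((222,238),(258,276)):
    q=P[170:196,a:b][k[170:196,a:b]]; print(len(q),q.min(0).round(3),q.max(0).round(3),q.mean(0).round(3))
    vv,uu=np.nonzero(k[170:196,a:b]); 
for a0,b0 in ((222,242),(258,276)):
  for b in range(170,196): print(b,[int(1000*P[b,a,2]) for a in range(a0,b0)], P[b,a0+8].round(3))
for b in range(196,226): print(b,[ (int(1000*Q[b,a,2])) for a in range(242,290,2)])
E
```

```text
top brass 15 227.86666666666667 183.46666666666667 [0.5831 0.1127 0.0808] [0.0046 0.0029 0.0047] ray.075 [0.5842 0.1133 0.075 ]
top brass 14 267.92857142857144 181.78571428571428 [ 0.5862 -0.0176  0.0804] [0.0049 0.0025 0.0045] ray.075 [ 0.5872 -0.0177  0.075 ]
scene brass 21 254.0 208.0 [0.5818 0.1101 0.0774] [0.0043 0.0034 0.0053] ray.075 [0.5843 0.1137 0.075 ]
scene brass 0 nan nan [nan nan nan] [nan nan nan] ray.075 [nan nan nan]
111 [0.562 0.098 0.051] [0.613 0.122 0.098] [0.589 0.109 0.072]
112 [ 0.563 -0.028  0.053] [ 0.617 -0.005  0.102] [ 0.592 -0.015  0.072]
170 [11, 11, 10, 13, 14, 15, 8, 11, 12, 9, 12, 7, 9, 8, 8, 11, 1251, 13, 12, 9] [0.643 0.112 0.013]
171 [12, 13, 8, 9, 10, 9, 7, 15, 12, 15, 8, 12, 10, 14, 10, 9, 11, 12, 10, 15] [0.64  0.112 0.013]
172 [11, 10, 11, 16, 8, 11, 14, 6, 11, 11, 8, 11, 12, 15, 10, 11, 13, 9, 14, 9] [0.636 0.112 0.011]
173 [10, 10, 13, 7, 15, 11, 5, 9, 12, 12, 9, 11, 11, 12, 10, 10, 10, 12, 10, 10] [0.633 0.112 0.012]
174 [8, 9, 8, 13, 11, 12, 11, 11, 14, 19, 11, 5, 15, 12, 14, 9, 9, 13, 11, 11] [0.629 0.111 0.015]
175 [15, 13, 9, 9, 79, 75,
[... 7048 characters left out ...]
 12, 10, 23, 30, 32, 25, 9, 12, 14, 12, 11, 2, 0, 8, 819, 79, 84, 38, 39, 43]
222 [9, 9, 12, 11, 12, 9, 21, 28, 26, 19, 10, 10, 9, 11, 9, 11, -1, 1, 8, 14, 77, 71, 26, 40]
223 [11, 8, 14, 7, 8, 9, 16, 23, 22, 20, 14, 9, 7, 12, 13, 9, 11, 1, 85, 77, 80, 74, 75, 29]
224 [10, 13, 9, 11, 9, 11, 11, 15, 13, 12, 12, 9, 11, 8, 10, 10, 11, -3, 78, 71, 78, 73, 71, 20]
225 [11, 8, 7, 9, 9, 12, 11, 9, 9, 10, 13, 10, 9, 13, 8, 11, 13, 11, 71, 81, 73, 71, 67, 20]<stdin>:9: RuntimeWarning: Mean of empty slice.
  ret = ret.dtype.type(ret / rcount)
  ret = um.true_divide(
  ret = _var(a, axis=axis, dtype=dtype, out=out, ddof=ddof,
  arrmean = um.true_divide(arrmean, div, out=arrmean,
  ret = um.true_divide(
```

```bash
python3 -c "
import cv2
a=cv2.imread('pics/top0.png');cv2.imwrite('pics/ta2.png',cv2.resize(a[168:198,220:280],None,fx=13,fy=13,interpolation=0))
a=cv2.imread('pics/scene0.png');cv2.imwrite('pics/sa2.png',cv2.resize(a[190:235,240:295],None,fx=13,fy=13,interpolation=0))"
```

```text
(no output)
```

View pics/ta2.png

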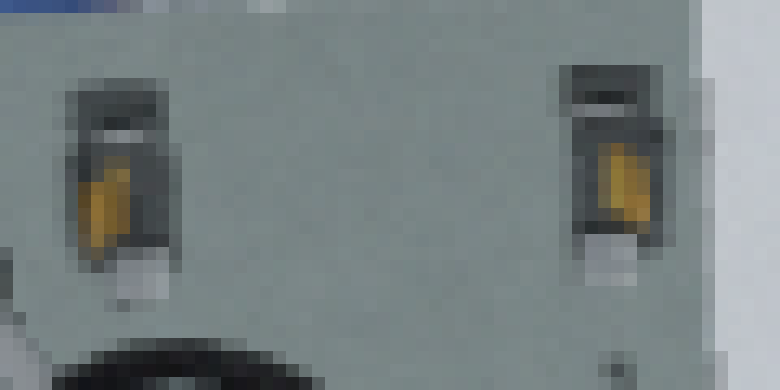

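View pics/sa2.png

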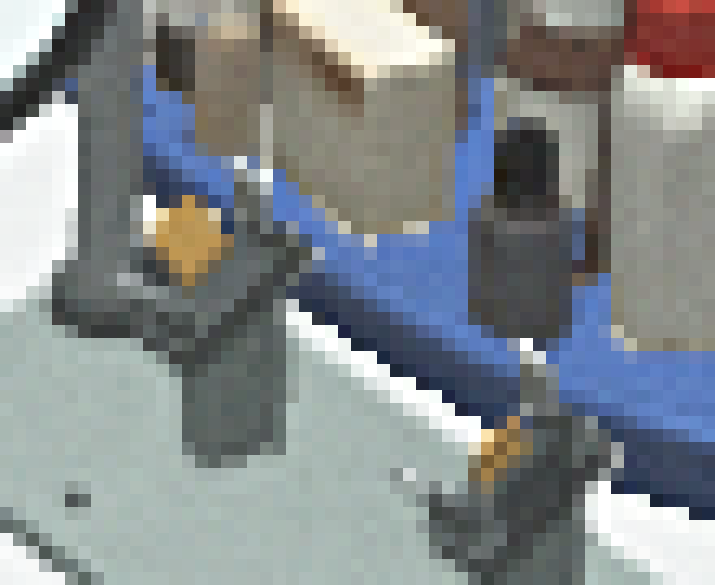

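```bash
cat >> h.py <<'E'
def st():
    o=bot.get_obs(); M=R.from_quat(o['tool_rot']).as_matrix()
    print('t',round(o['clock'],2),'p',o['eef_pos'].round(4),'xdir',np.degrees(np.arctan2(M[1,0],M[0,0])).round(2),'z',M[:,2].round(3),'F',o['ft_force'].round(1),'T',o['ft_torque'].round(2),'w',round(float(o['grip_width']),4),'q',np.round(o['joint_pos'],2))
    return o,M
def to(p,yaw=None):
    o,M=st(); d=M.T@(np.array(p)-o['eef_pos']); print('tool delta',d.round(4))
    if yaw is not None:
        a=np.degrees(np.arctan2(M[1,0],M[0,0])); e=(yaw-a+90)%180-90; print('turn about tool z', -e if M[2,2]<0 else e)
E
python3 - <<'E'
from h import *
t=dict(np.load('pics/top0.npz'));s=dict(np.load('pics/scene0.npz'))
peg=ray(t,213.5,185.2,.26);hinge=ray(t,199.2,168.3,.204);print(peg,hinge,np.linalg.norm((peg-hinge)[:2]))
o=np.array([.593,.0475]);c,n=np.cos(.028),np.sin(.028)
print('pred hinge',o+[c*.02-n*.14,n*.02+c*.14])
P=pts(t);hs=cv2.cvtColor(t['image'],cv2.COLOR_RGB2HSV)
k=np.zeros(P.shape[:2],bool);k[190:230,215:256]=True
k&=(hs[...,2]<60)&(P[...,2]>.13);p=P[k];v,u=np.nonzero(k)
e=cv2.fitEllipse(cv2.convexHull(np.c_[u,v].astype(np.float32)));print(e,ray(t,*e[0],.173))
# scene peg
hs2=cv2.cvtColor(s['image'],cv2.COLOR_RGB2HSV);Q=pts(s);m=cv2.inRange(hs2,(5,180,120),(20,255,255));m[:150]=0;m[185:]=0;m[:,:235]=0;m[:,248:]=0
q=Q[m>0];print(len(q),np.median(q,0),q[:,2].min(),q[:,2].max())
to([peg[0],peg[1],.3])
E
```

```text
[0.54531564 0.13542813 0.26      ] [0.60672594 0.18492632 0.204     ] 0.07887519778963653
pred hinge [0.60907267 0.18800505]
((231.44908142089844, 206.90908813476562), (30.66596794128418, 43.244266510009766), 134.82838439941406) [0.49484443 0.09373105 0.173     ]
37 [0.54096796 0.13261597 0.23720418] 0.19815200630311047 0.26010767331709017
t 0.1 p [0.1916 0.4612 0.2415] xdir 67.44 z [-0.001 -0.002 -1.   ] F [-0.2 -0.   0.1] T [0.01 0.04 0.01] w 0.0852 q [1.18 0.24 0.   1.34 0.   1.57]
tool delta [-0.1653  0.4516 -0.0582]
```

Emit:
{"op": "send_rows", "data": {"increments": [[[0,0,-0.03,0],[0,0,-0.03,0],[-0.016,0.044,0,0],[-0.016,0.044,0,0],[-0.016,0.044,0,0],[-0.016,0.044,0,0],[-0.016,0.044,0,0],[-0.016,0.044,0,0]]], "hand": -1}}

```text
clock: 0.9
eef_pos: [0.4011, 0.2691, 0.2999]
tool_rot: [0.827, 0.562, -0.004, 0.002]
ft_force: [0.4, 1.2, -0.4]
grip_width: 0.0855
```

```bash
python3 -c "
from h import *
to([.5445,.1350,.30])"
```

```text
t 0.9 p [0.4011 0.2691 0.2999] xdir 68.34 z [-0.005 -0.008 -1.   ] F [ 0.4  1.2 -0.4] T [ 0.03 -0.11  0.02] w 0.0855 q [ 0.59  0.2   0.1   1.48 -0.    0.97]
tool delta [-0.0717  0.1828  0.0003]
```

Emit:
{"op": "send_rows", "data": {"increments": [[[-0.014,0.037,0,0],[-0.014,0.037,0,0],[-0.014,0.037,0,0],[-0.014,0.037,0,0],[-0.014,0.037,0,0],[0,0,0,0],[0,0,0,0],[0,0,0,0]]]}}

```text
clock: 1.7
eef_pos: [0.554, 0.1231, 0.2946]
tool_rot: [0.83, 0.557, -0.009, 0.001]
ft_force: [0.9, -0.4, 0.4]
grip_width: 0.0855
```

```bash
python3 -c "
from h import *
to([.5445,.1350,.237])
snap('scene','s1.png');snap('top','t1.png')
import cv2
a=cv2.imread('pics/s1.png')[100:250,180:330];b=cv2.imread('pics/t1.png')[130:230,170:270]
cv2.imwrite('pics/c1.png',np.hstack([cv2.resize(a,(400,400)),cv2.resize(b,(400,400))]))"
```

```text
t 1.7 p [0.554  0.1231 0.2946] xdir 67.77 z [-0.013 -0.011 -1.   ] F [ 0.9 -0.4  0.4] T [ 0.03 -0.02 -0.  ] w 0.0855 q [ 0.22  0.38  0.33  1.54 -0.01  0.61]
tool delta [ 0.0083 -0.0128  0.0576]
```

View pics/c1.png

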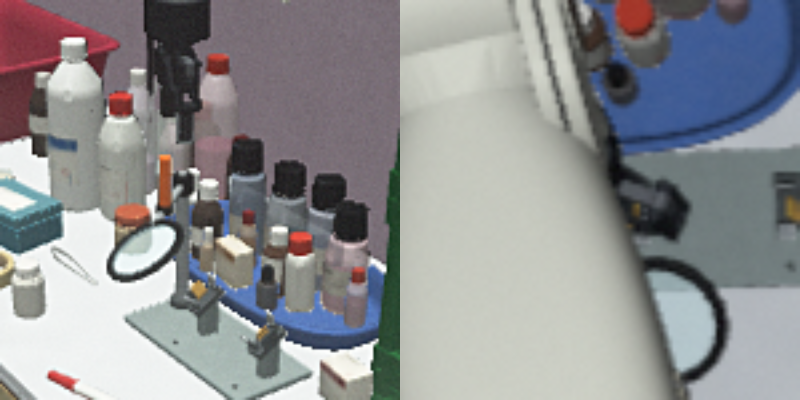

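The gripper hovers just above and right of the orange peg (left crop about (165,180)). The top view is blocked by the arm.

Emit:
{"op": "send_rows", "data": {"increments": [[[0.008,-0.013,0,0],[0,0,0,0],[0,0,0.015,0],[0,0,0.015,0],[0,0,0.015,0],[0,0,0.012,0],[0,0,0,0],[0,0,0,0]]]}}

```text
clock: 2.6
eef_pos: [0.5393, 0.1438, 0.2404]
tool_rot: [0.826, 0.564, -0.005, 0.002]
ft_force: [-0.1, 0.1, 0.7]
grip_width: 0.0855
```

```bash
python3 -c "
from h import *
to([.5445,.1350,.237])"
```

```text
t 2.6 p [0.5393 0.1438 0.2404] xdir 68.6 z [-0.007 -0.009 -1.   ] F [-0.1  0.1  0.7] T [-0.01  0.04  0.04] w 0.0855 q [ 0.26  0.36  0.17  1.39 -0.01  0.64]
tool delta [-0.0063  0.008   0.0034]
```

Emit:
{"op": "send_rows", "data": {"increments": [[[-0.005,0.007,0.003,0],[0,0,0,0],[0,0,0,0],[0,0,0,0],[0,0,0,0],[0,0,0,0],[0,0,0,0],[0,0,0,0]]], "hand": 1}}

```text
clock: 3.4
eef_pos: [0.5463, 0.1372, 0.2403]
tool_rot: [0.826, 0.564, -0.002, 0.003]
ft_force: [1.5, 0.4, 0.2]
grip_width: 0.0143
```

```bash
python3 -c "
from h import *
to([.5445,.1350,.237])"
```

```text
t 3.4 p [0.5463 0.1372 0.2403] xdir 68.63 z [-0.    -0.007 -1.   ] F [1.5 0.4 0.2] T [ 0.14 -0.07  0.05] w 0.0143 q [ 0.25  0.37  0.18  1.38 -0.01  0.62]
tool delta [-0.0027 -0.0009  0.0033]
```

Emit:
{"op": "send_rows", "data": {"increments": [[[0.0048,-0.0075,0,6.5],[0.0048,-0.0075,0,6.5],[0.0048,-0.0075,0,6.5],[0.0048,-0.0075,0,6.5],[0.0048,-0.0075,0,6.5],[0.0048,-0.0075,0,6.5],[0,0,0,0],[0,0,0,0]]]}}

```text
clock: 4.2
eef_pos: [0.5281, 0.1895, 0.2403]
tool_rot: [0.969, 0.246, -0.001, 0.002]
ft_force: [1.6, -0.8, -0.1]
grip_width: 0.0141
```

```bash
cat >> h.py <<'E'
def arm(hin=(.607,.186)):
    o,M=st(); d=o['eef_pos'][:2]-np.array(hin); print('r',np.hypot(*d).round(4),'ang',np.degrees(np.arctan2(d[1],d[0]))%360)
E
python3 -c "
from h import *
arm()"
```

```text
t 4.2 p [0.5281 0.1895 0.2403] xdir 28.47 z [-0.    -0.004 -1.   ] F [ 1.6 -0.8 -0.1] T [-0.08 -0.04 -0.08] w 0.0141 q [ 0.35  0.37  0.17  1.38 -0.    1.42]
r 0.079 ang 177.45883202110056
```

Emit:
{"op": "send_rows", "data": {"increments": [[[0.005,-0.0074,0,6.5],[0.005,-0.0074,0,6.5],[0.005,-0.0074,0,6.5],[0.005,-0.0074,0,6.5],[0.005,-0.0074,0,6.5],[0.0025,-0.0037,0,3],[0.0025,-0.0037,0,0],[0.0025,-0.0037,0,0]]]}}

```text
clock: 5.0
eef_pos: [0.5465, 0.2398, 0.2403]
tool_rot: [0.998, -0.065, -0.006, 0.003]
ft_force: [-7.8, -5.6, 4.9]
grip_width: 0.0145
```

```bash
python3 -c "
from h import *
arm()"
```

```text
t 5.0 p [0.5465 0.2398 0.2403] xdir -7.47 z [-0.012 -0.005 -1.   ] F [-7.8 -5.6  4.9] T [-1.06  1.37 -0.65] w 0.0145 q [0.41 0.45 0.3  1.43 0.   2.11]
r 0.081 ang 138.39367570097355
```

Emit:
{"op": "send_rows", "data": {"increments": [[[0.004,-0.006,0,0],[0.004,-0.006,0,0],[0.004,-0.006,0,0],[0,0,0,0],[0,0,0,0],[0,0,0,0],[0,0,0,0],[0,0,0,0]]]}}

```text
clock: 5.8
eef_pos: [0.5472, 0.2411, 0.2402]
tool_rot: [0.998, -0.061, -0.02, 0.017]
ft_force: [-3.2, 1.4, -0.9]
grip_width: 0.0144
```

```bash
python3 -c "
from h import *
arm()"
```

```text
t 5.8 p [0.5472 0.2411 0.2402] xdir -6.98 z [-0.042 -0.032 -0.999] F [-3.2  1.4 -0.9] T [ 0.57 -0.51  0.01] w 0.0144 q [ 0.42  0.48  0.35  1.49 -0.01  2.11]
r 0.0813 ang 137.38317686637706
```

Emit:
{"op": "send_rows", "data": {"increments": [[[0,0,0,0],[0,0,0,0],[0,0,0,0],[0,0,-0.02,0],[0,0,-0.025,0],[0,0,-0.025,0],[0,0,0,0],[0,0,0,0]]], "hand": -1}}

```text
clock: 6.6
eef_pos: [0.5508, 0.2401, 0.3107]
tool_rot: [0.998, -0.062, -0.021, 0.021]
ft_force: [0.3, -0.3, -0.7]
grip_width: 0.0857
```

```bash
python3 -c "
from h import *
st()
snap('scene','s2.png');snap('top','t2.png')
to([.4675,-.382,.31],0)
import cv2
a=cv2.imread('pics/s2.png')[100:250,180:330];b=cv2.imread('pics/t2.png')[130:230,170:270]
cv2.imwrite('pics/c2.png',np.hstack([cv2.resize(a,(400,400)),cv2.resize(b,(400,400))]))"
```

```text
t 6.6 p [0.5508 0.2401 0.3107] xdir -7.12 z [-0.044 -0.039 -0.998] F [ 0.3 -0.3 -0.7] T [ 0.03 -0.09 -0.  ] w 0.0857 q [ 0.42  0.49  0.54  1.68 -0.02  2.11]
t 6.7 p [0.5506 0.24   0.3104] xdir -7.12 z [-0.045 -0.039 -0.998] F [-0.1 -0.7 -0.2] T [ 0.02 -0.02 -0.03] w 0.0853 q [ 0.42  0.49  0.54  1.68 -0.02  2.11]
tool delta [-0.0053  0.6269  0.0286]
turn about tool z -7.116590355442725
```

View pics/c2.png

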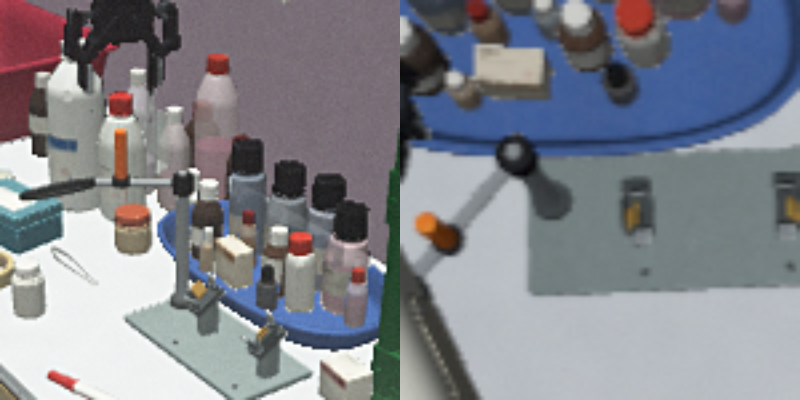

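Emit:
{"op": "send_rows", "data": {"increments": [[[0,0.03,0.001,-1.3],[0,0.048,0.002,0],[0,0.048,0.002,0],[0,0.048,0.002,0],[0,0.048,0.002,0],[0,0.048,0.002,0],[0,0.048,0.002,0],[0,0.048,0.002,0]]]}}

```text
clock: 7.5
eef_pos: [0.5094, -0.1308, 0.3003]
tool_rot: [0.998, -0.043, -0.03, 0.022]
ft_force: [0.2, -0.3, 0.6]
grip_width: 0.0855
```

```bash
python3 -c "
from h import *
to([.4675,-.382,.25],-5.8)"
```

```text
t 7.5 p [ 0.5094 -0.1308  0.3003] xdir -4.96 z [-0.061 -0.041 -0.997] F [ 0.2 -0.3  0.6] T [-0.05 -0.07  0.03] w 0.0855 q [-0.22  0.32  0.26  1.56 -0.05  1.44]
tool delta [-0.0171  0.2512  0.0631]
turn about tool z 0.8441120497346901
```

Emit:
{"op": "send_rows", "data": {"increments": [[[-0.003,0.045,0.01,0.8],[-0.003,0.045,0.01,0],[-0.003,0.045,0.01,0],[-0.003,0.045,0.01,0],[-0.003,0.04,0.01,0],[0,0.012,0.005,0],[0,0,0,0],[0,0,0,0]]]}}

```text
clock: 8.3
eef_pos: [0.459, -0.375, 0.2457]
tool_rot: [0.998, -0.055, -0.036, 0.019]
ft_force: [-0.2, -0.4, 0.0]
grip_width: 0.0852
```

```bash
python3 -c "
from h import *
to([.4675,-.382,.10],-5.8)
c=snap('top','t3.png');snap('scene','s3.png')
a=cv2.imread('pics/s3.png')[180:360,230:400];b=cv2.imread('pics/t3.png')[160:260,290:420]
cv2.imwrite('pics/c3.png',np.hstack([cv2.resize(a,(400,400)),cv2.resize(b,(400,400))]))"
```

```text
t 8.3 p [ 0.459  -0.375   0.2457] xdir -6.34 z [-0.074 -0.033 -0.997] F [-0.2 -0.4  0. ] T [ 0.08 -0.09 -0.  ] w 0.0852 q [-0.65  0.46  0.33  1.48 -0.07  1.03]
tool delta [1.930e-02 1.000e-04 1.448e-01]
turn about tool z -0.5417613400754817
```

View pics/c3.png

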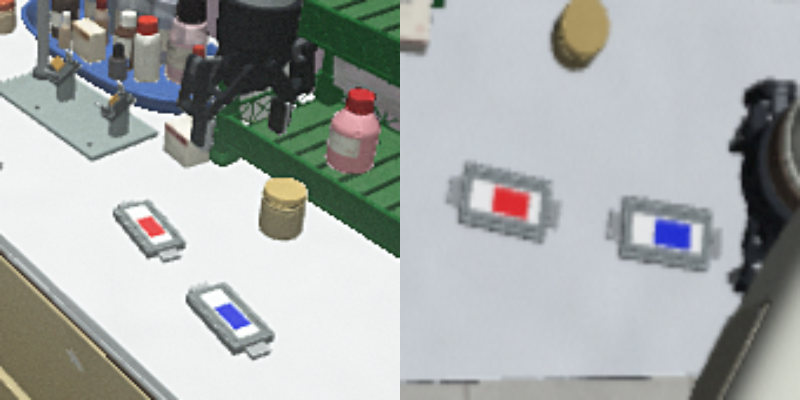

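Emit:
{"op": "send_rows", "data": {"increments": [[[0.005,0,0.03,-0.5],[0.005,0,0.04,0],[0.005,0,0.04,0],[0.004,0,0.035,0],[0,0,0,0],[0,0,0,0],[0,0,0,0],[0,0,0,0]]]}}

```text
clock: 9.2
eef_pos: [0.4791, -0.3737, 0.1086]
tool_rot: [0.999, -0.04, -0.027, 0.024]
ft_force: [1.2, -0.3, -0.6]
grip_width: 0.0854
```

```bash
python3 -c "
from h import *
to([.4675,-.382,.03],-5.8)
c=snap('top','t4.png');snap('scene','s4.png')
a=cv2.imread('pics/s4.png')[180:360,230:400];b=cv2.imread('pics/t4.png')[160:260,290:420]
cv2.imwrite('pics/c4.png',np.hstack([cv2.resize(a,(400,400)),cv2.resize(b,(400,400))]))"
```

```text
t 9.2 p [ 0.4791 -0.3737  0.1086] xdir -4.72 z [-0.056 -0.045 -0.997] F [ 1.2 -0.3 -0.6] T [ 0.05 -0.03  0.01] w 0.0854 q [-0.63  0.55  0.11  1.15 -0.07  1.02]
tool delta [-0.0068  0.0054  0.0794]
turn about tool z 1.0819922722468505
```

View pics/c4.png

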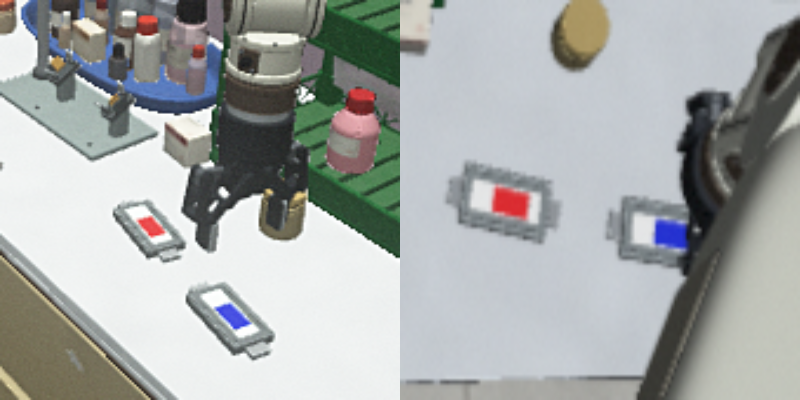

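Emit:
{"op": "send_rows", "data": {"increments": [[[-0.004,0.003,0.02,1],[-0.003,0.003,0.02,0],[0,0,0.02,0],[0,0,0.01,0],[0,0,0,0],[0,0,0,0],[0,0,0,0],[0,0,0,0]]]}}

```text
clock: 10.1
eef_pos: [0.473, -0.3878, 0.0479]
tool_rot: [0.998, -0.051, -0.019, 0.029]
ft_force: [-0.1, 0.8, 0.0]
grip_width: 0.0851
```

```bash
python3 -c "
from h import *
to([.4675,-.382,.010],-5.8)"
```

```text
t 10.1 p [ 0.473  -0.3878  0.0479] xdir -5.86 z [-0.041 -0.056 -0.998] F [-0.1  0.8  0. ] T [ 0.01 -0.04 -0.05] w 0.0851 q [-0.65  0.6   0.02  0.99 -0.07  1.02]
tool delta [-0.0047 -0.0075  0.0377]
turn about tool z -0.061253758505841915
```

Emit:
{"op": "send_rows", "data": {"increments": [[[-0.003,-0.005,0.012,0],[-0.001,-0.002,0.012,0],[0,0,0.01,0],[0,0,0.005,0],[0,0,0,0],[0,0,0,0],[0,0,0,0],[0,0,0,0]]]}}

```text
clock: 10.9
eef_pos: [0.4709, -0.3846, 0.01]
tool_rot: [0.998, -0.051, -0.016, 0.031]
ft_force: [-0.3, -0.3, 0.1]
grip_width: 0.0853
```

```bash
python3 -c "
from h import *
to([.4675,-.382,.010],-5.8)
c=snap('top','t5.png');snap('scene','s5.png')
a=cv2.imread('pics/s5.png')[240:360,270:390];b=cv2.imread('pics/t5.png')[160:260,320:420]
cv2.imwrite('pics/c5.png',np.hstack([cv2.resize(a,(400,400)),cv2.resize(b,(400,400))]))"
```

```text
t 10.9 p [ 0.4709 -0.3846  0.01  ] xdir -5.85 z [-0.036 -0.061 -0.998] F [-0.3 -0.3  0.1] T [ 0.03 -0.01  0.03] w 0.0853 q [-0.65  0.63 -0.03  0.9  -0.07  1.02]
tool delta [-0.0036 -0.0022 -0.0001]
turn about tool z -0.05056653916453513
```

View pics/c5.png

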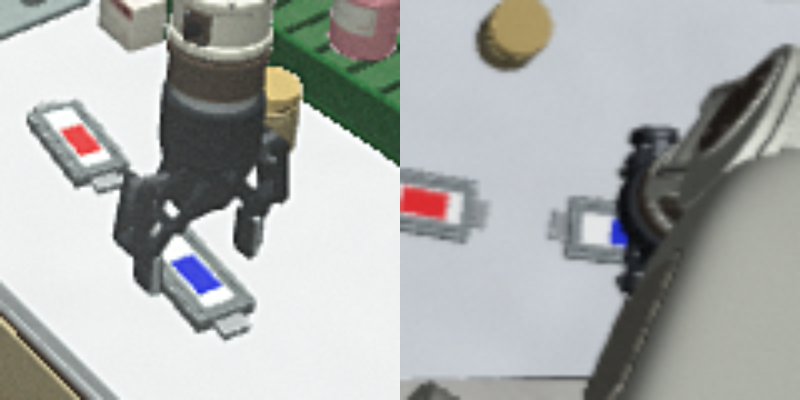

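Emit:
{"op": "send_rows", "data": {"increments": [[[-0.004,-0.002,0.004,0],[0,0,0.005,0],[0,0,0.005,0],[0,0,0.005,0],[0,0,0.004,0],[0,0,0.004,0],[0,0,0,0],[0,0,0,0]]]}}

```text
clock: 11.8
eef_pos: [0.4679, -0.3839, 0.0008]
tool_rot: [0.998, -0.049, -0.01, 0.033]
ft_force: [-0.9, -0.1, 0.3]
grip_width: 0.0852
```

```bash
python3 -c "
from h import *
to([.4675,-.382,.010],-5.8)"
```

```text
t 11.8 p [ 0.4679 -0.3839  0.0008] xdir -5.66 z [-0.024 -0.065 -0.998] F [-0.9 -0.1  0.3] T [ 0.04  0.01 -0.01] w 0.0852 q [-0.66  0.63 -0.06  0.85 -0.07  1.01]
tool delta [-0.0007 -0.0012 -0.0093]
turn about tool z 0.1388053683018029
```

Emit:
{"op": "send_rows", "data": {"increments": [[[0,-0.001,-0.008,0],[0,0,0,0],[0,0,0,0],[0,0,0,0],[0,0,0,0],[0,0,0,0],[0,0,0,0],[0,0,0,0]]]}}

```text
clock: 12.6
eef_pos: [0.4672, -0.3816, 0.0061]
tool_rot: [0.998, -0.049, -0.012, 0.032]
ft_force: [0.2, -0.6, 0.2]
grip_width: 0.0852
```

Emit:
{"op": "send_rows", "data": {"increments": [[[0,0,0,0],[0,0,0,0],[0,0,0,0],[0,0,0,0],[0,0,0,0],[0,0,0,0],[0,0,0,0],[0,0,0,0]]], "hand": 1}}

```text
clock: 13.4
eef_pos: [0.4713, -0.3826, 0.0089]
tool_rot: [0.998, -0.049, -0.007, 0.033]
ft_force: [-0.2, 0.3, 1.7]
grip_width: 0.0504
```

```bash
python3 -c "
from h import *
to([.4675,-.382,.12],-5.8)
c=snap('scene','s6.png')
a=cv2.imread('pics/s6.png')[240:360,270:390]
cv2.imwrite('pics/c6.png',cv2.resize(a,(500,500)))"
```

```text
t 13.4 p [ 0.4713 -0.3826  0.0089] xdir -5.6 z [-0.018 -0.065 -0.998] F [-0.2  0.3  1.7] T [ 0.07 -0.1   0.03] w 0.0504 q [-0.65  0.62 -0.06  0.87 -0.06  1.02]
tool delta [-0.0052  0.0072 -0.1108]
turn about tool z 0.19710533723961987
```

View pics/c6.png

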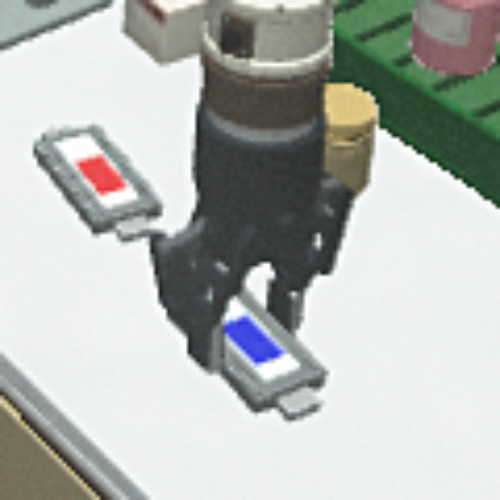

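Emit:
{"op": "send_rows", "data": {"increments": [[[0,0,-0.015,0],[0,0,-0.03,0],[0,0,-0.04,0],[0,0,-0.04,0],[0,0,-0.04,0],[0,0,-0.03,0],[0,0,0,0],[0,0,0,0]]]}}

```text
clock: 14.25
eef_pos: [0.4716, -0.3678, 0.2057]
tool_rot: [0.998, -0.049, -0.013, 0.03]
ft_force: [-0.4, -0.6, -1.4]
grip_width: 0.0502
```

```bash
python3 -c "
from h import *
to([.58,.0475,.2],1.8)
c=snap('scene','s7.png')
a=cv2.imread('pics/s7.png')[150:350,220:420]
cv2.imwrite('pics/c7.png',cv2.resize(a,(500,500)))"
```

```text
t 14.25 p [ 0.4716 -0.3678  0.2057] xdir -5.66 z [-0.029 -0.058 -0.998] F [-0.4 -0.6 -1.4] T [ 0.1  -0.07  0.05] w 0.0502 q [-0.63  0.44  0.2   1.31 -0.06  1.04]
tool delta [ 0.067  -0.4235 -0.0216]
turn about tool z -7.459381388829982
```

View pics/c7.png

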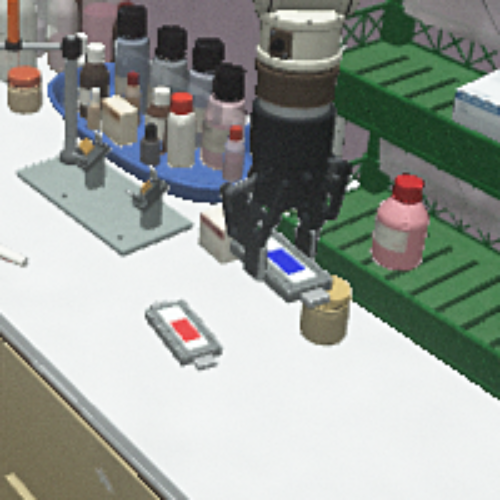

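Emit:
{"op": "send_rows", "data": {"increments": [[[0.002,-0.015,0,-3.7],[0.004,-0.035,-0.002,-3.7],[0.009,-0.045,-0.003,0],[0.01,-0.045,-0.003,0],[0.01,-0.045,-0.003,0],[0.01,-0.045,-0.003,0],[0.01,-0.045,-0.003,0],[0.01,-0.045,-0.003,0]]]}}

```text
clock: 15.1
eef_pos: [0.5235, -0.0403, 0.1882]
tool_rot: [0.999, 0.011, -0.028, 0.025]
ft_force: [0.2, -0.3, -1.3]
grip_width: 0.0504
```

```bash
python3 -c "
from h import *
to([.58,.0475,.2],1.8)"
```

```text
t 15.1 p [ 0.5235 -0.0403  0.1882] xdir 1.16 z [-0.056 -0.051 -0.997] F [ 0.2 -0.3 -1.3] T [-0.01 -0.14  0.04] w 0.0504 q [-0.05  0.36  0.02  1.29 -0.05  1.5 ]
tool delta [ 0.0575 -0.0858 -0.0194]
turn about tool z -0.6441329218818055
```

Emit:
{"op": "send_rows", "data": {"increments": [[[0.014,-0.03,-0.004,-0.6],[0.014,-0.025,-0.004,0],[0.014,-0.018,-0.004,0],[0.01,-0.008,-0.002,0],[0,0,0,0],[0,0,0,0],[0,0,0,0],[0,0,0,0]]]}}

```text
clock: 15.9
eef_pos: [0.5662, 0.0513, 0.1797]
tool_rot: [0.999, 0.021, -0.042, 0.026]
ft_force: [-0.1, 0.6, -0.6]
grip_width: 0.0503
```

```bash
python3 -c "
from h import *
to([.585,.0475,.12],1.8)
c=snap('scene','s8.png');c=snap('top','t8.png')
a=cv2.imread('pics/s8.png')[130:260,200:330];b=cv2.imread('pics/t8.png')[140:220,200:300]
cv2.imwrite('pics/c8.png',np.hstack([cv2.resize(a,(400,400)),cv2.resize(b,(400,320)).repeat(1,0) if 0 else cv2.copyMakeBorder(cv2.resize(b,(400,320)),0,80,0,0,0)]))"
```

```text
t 15.9 p [0.5662 0.0513 0.1797] xdir 2.29 z [-0.084 -0.054 -0.995] F [-0.1  0.6 -0.6] T [ 0.07 -0.1   0.  ] w 0.0503 q [ 0.11  0.48  0.18  1.36 -0.04  1.64]
tool delta [0.0237 0.0016 0.058 ]
turn about tool z 0.4939983096019489
```

View pics/c8.png

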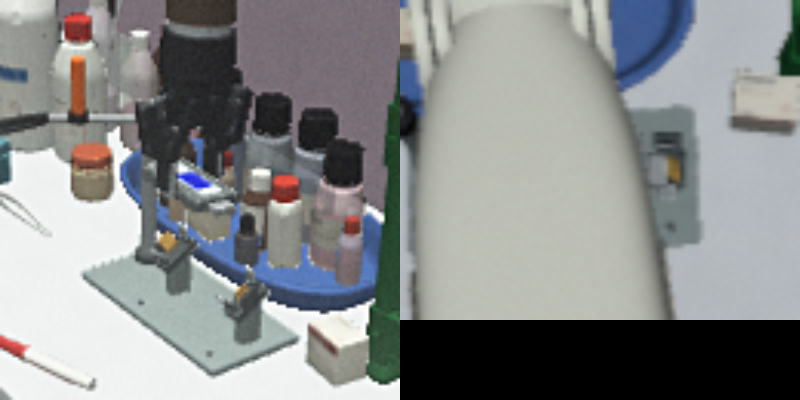

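Emit:
{"op": "send_rows", "data": {"increments": [[[0.006,0.001,0.015,0.5],[0.006,0,0.02,0],[0.006,0,0.02,0],[0.003,0,0.006,0],[0,0,0,0],[0,0,0,0],[0,0,0,0],[0,0,0,0]]]}}

```text
clock: 16.8
eef_pos: [0.5845, 0.0448, 0.1217]
tool_rot: [0.999, 0.014, -0.037, 0.026]
ft_force: [0.9, 1.5, -1.3]
grip_width: 0.0505
```

```bash
cat >> h.py <<'E'
def blue(c):
    hs=cv2.cvtColor(c['image'],cv2.COLOR_RGB2HSV);m=cv2.inRange(hs,(112,180,80),(130,255,255));k=np.zeros_like(m);k[150:260,220:300]=m[150:260,220:300]
    n,l,s,ce=cv2.connectedComponentsWithStats(k); W=pts(c)
    for i in range(1,n):
        if s[i,4]>12: 
            q=W[l==i];q=q[(q[:,2]>.03)&(q[:,2]<.3)]; print('blue',s[i],ce[i].round(1),np.median(q,0).round(4) if len(q) else None)
E
python3 -c "
from h import *
to([.5834,.0475,.0876],1.8)
c=snap('scene','s9.png');blue(c)
a=cv2.imread('pics/s9.png')[150:250,220:320]
cv2.imwrite('pics/c9.png',cv2.resize(a,(600,600)))"
```

```text
t 16.8 p [0.5845 0.0448 0.1217] xdir 1.51 z [-0.074 -0.053 -0.996] F [ 0.9  1.5 -1.3] T [ 0.08 -0.13  0.  ] w 0.0505 q [ 0.1   0.54  0.13  1.24 -0.05  1.64]
tool delta [ 0.0015 -0.0044  0.034 ]
turn about tool z -0.29463340821345696
blue [265 202   9   5  21] [268.3 204. ] [0.5835 0.0355 0.1268]
```

View pics/c9.png

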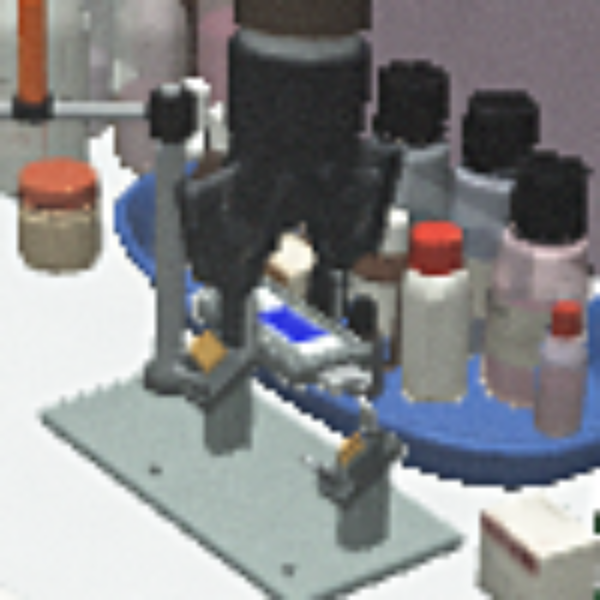

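Emit:
{"op": "send_rows", "data": {"increments": [[[0.001,-0.002,0.006,-0.3],[0,-0.001,0.006,0],[0,0,0.006,0],[0,0,0.006,0],[0,0,0.004,0],[0,0,0,0],[0,0,0,0],[0,0,0,0]]]}}

```text
clock: 17.65
eef_pos: [0.5831, 0.0469, 0.0914]
tool_rot: [0.999, 0.017, -0.037, 0.026]
ft_force: [-0.2, 0.0, -0.9]
grip_width: 0.05
```

```bash
python3 -c "
from h import *
to([.5834,.0475,.0876],1.8)
c=snap('scene','s10.png');blue(c)
a=cv2.imread('pics/s10.png')[150:250,220:320]
cv2.imwrite('pics/c10.png',cv2.resize(a,(600,600)))"
```

```text
t 17.65 p [0.5831 0.0469 0.0914] xdir 1.87 z [-0.074 -0.053 -0.996] F [-0.2  0.  -0.9] T [ 0.05 -0.08 -0.01] w 0.05 q [ 0.1   0.57  0.09  1.17 -0.04  1.64]
tool delta [ 0.0006 -0.0008  0.0037]
turn about tool z 0.0694617456033626
blue [264 210   8   5  21] [267. 212.] [0.5826 0.0372 0.096 ]
```

View pics/c10.png

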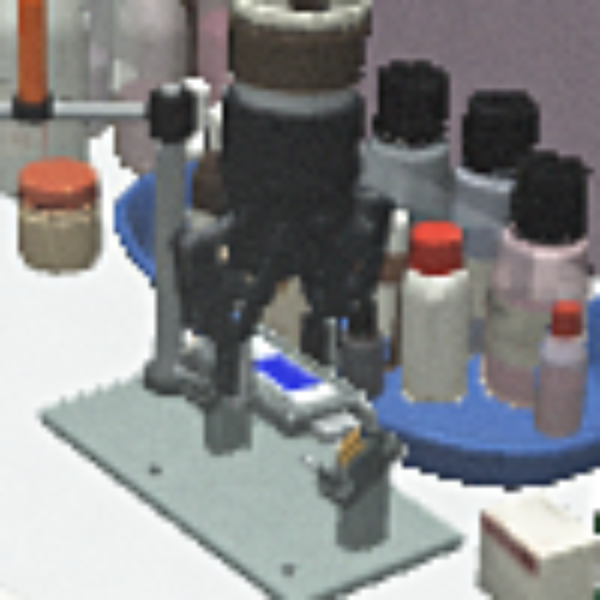

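Emit:
{"op": "send_rows", "data": {"increments": [[[0,0,0.004,0],[0.001,0,0.003,0],[0.001,0,0.003,0],[0.001,0,0.003,0],[0,0,0,0],[0,0,0,0],[0,0,0,0],[0,0,0,0]]]}}

```text
clock: 18.5
eef_pos: [0.5862, 0.0479, 0.0802]
tool_rot: [0.999, 0.018, -0.036, 0.024]
ft_force: [-0.2, 1.2, 2.0]
grip_width: 0.0509
```

```bash
python3 -c "
from h import *
to([.5834,.0475,.0876],1.8)
c=snap('scene','s11.png');blue(c)
a=cv2.imread('pics/s11.png')[180:240,240:300]
cv2.imwrite('pics/c11.png',cv2.resize(a,(600,600)))"
```

```text
t 18.5 p [0.5862 0.0479 0.0802] xdir 1.93 z [-0.07  -0.05  -0.996] F [-0.2  1.2  2. ] T [ 0.24  0.22 -0.06] w 0.0509 q [ 0.1   0.58  0.08  1.15 -0.04  1.64]
tool delta [-0.0033  0.0006 -0.0071]
turn about tool z 0.1332783521684746
blue [263 213  10   5  22] [267.5 214.7] [0.5846 0.0359 0.086 ]
```

View pics/c11.png

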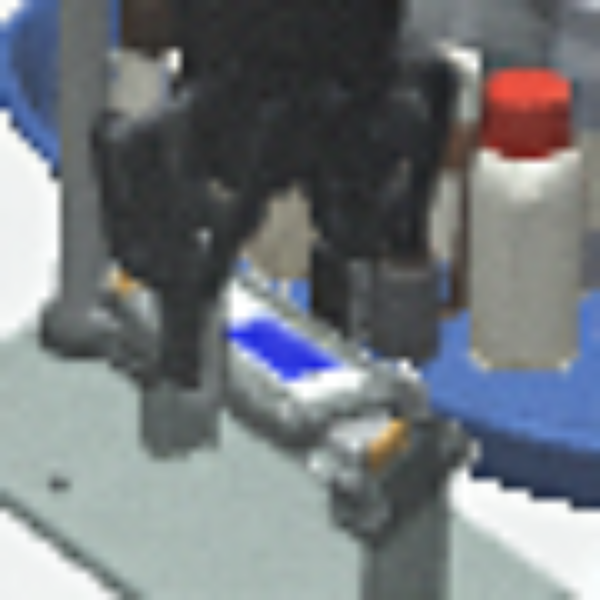

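Emit:
{"op": "send_rows", "data": {"increments": [[[0,0,0,0],[0,0,0,0],[0,0,0,0],[0,0,0,0],[0,0,0,0],[0,0,0,0],[0,0,0,0],[0,0,0,0]]], "hand": -1}}

```text
clock: 19.35
eef_pos: [0.5865, 0.0465, 0.0791]
tool_rot: [0.999, 0.017, -0.036, 0.025]
ft_force: [-0.6, 0.4, -0.2]
grip_width: 0.0856
```

```bash
python3 -c "
from h import *
st()
c=snap('scene','s12.png');blue(c)
a=cv2.imread('pics/s12.png')[180:240,240:300]
cv2.imwrite('pics/c12.png',cv2.resize(a,(600,600)))"
```

```text
t 19.35 p [0.5865 0.0465 0.0791] xdir 1.86 z [-0.071 -0.052 -0.996] F [-0.6  0.4 -0.2] T [ 0.04 -0.07 -0.01] w 0.0856 q [ 0.1   0.58  0.08  1.14 -0.04  1.64]
blue [263 212  10   5  22] [267.5 214.3] [0.5854 0.0378 0.0865]
```

View pics/c12.png

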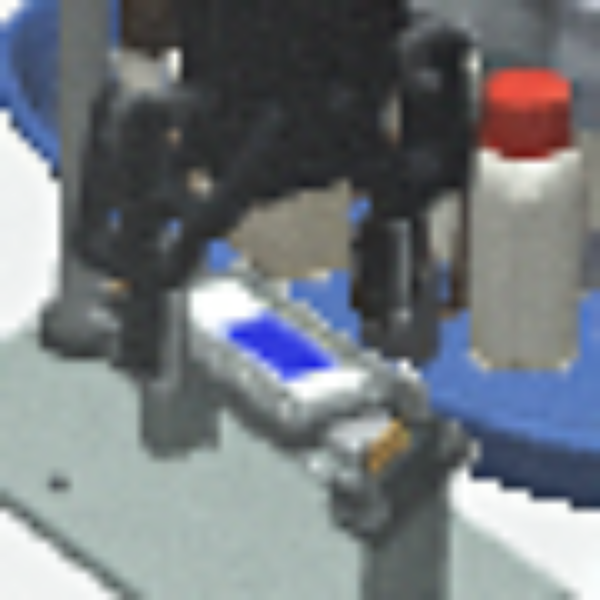

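Emit:
{"op": "send_rows", "data": {"increments": [[[0,0,-0.01,0],[0,0,-0.02,0],[0,0,-0.03,0],[0,0,-0.03,0],[0,0,0,0],[0,0,0,0],[0,0,0,0],[0,0,0,0]]]}}

```text
clock: 20.2
eef_pos: [0.5924, 0.0515, 0.174]
tool_rot: [0.999, 0.017, -0.036, 0.025]
ft_force: [-0.4, -0.1, -0.9]
grip_width: 0.0856
```

```bash
cat >> h.py <<'E'
def plane(c):
    W=pts(c);hs=cv2.cvtColor(c['image'],cv2.COLOR_RGB2HSV)
    # slide + specimen pixels: points above bracket middle
    k=(abs(W[...,0]-.585)<.03)&(abs(W[...,1]-.0475)<.045)&(W[...,2]>.055)&(W[...,2]<.115)&((hs[...,2]>150)|(hs[...,0]>110)&(hs[...,1]>150))
    q=W[k]; 
    for _ in range(3):
        A=np.c_[q[:,:2]-[.593,.0475],np.ones(len(q))];s=np.linalg.lstsq(A,q[:,2],rcond=None)[0];r=q[:,2]-A@s;q=q[abs(r)<max(2*r.std(),.002)]
    print('plane n',len(q),'slope x deg',np.degrees(np.arctan(s[0])),'slope y',np.degrees(np.arctan(s[1])),'z at origin',s[2],'mean',q.mean(0).round(4),'rms',r.std())
E
python3 -c "
from h import *
st()
c=snap('scene','s13.png');blue(c);plane(c)
a=cv2.imread('pics/s13.png')[180:240,240:300]
cv2.imwrite('pics/c13.png',cv2.resize(a,(600,600)))"
```

```text
t 20.2 p [0.5924 0.0515 0.174 ] xdir 1.87 z [-0.071 -0.052 -0.996] F [-0.4 -0.1 -0.9] T [ 0.02 -0.05  0.02] w 0.0856 q [ 0.11  0.52  0.24  1.36 -0.04  1.65]
blue [263 212  10   5  23] [267.6 214.3] [0.5844 0.0387 0.0858]
plane n 140 slope x deg -3.2607294153286865 slope y 1.3362947673211014 z at origin 0.0852354927723721 mean [0.5846 0.046  0.0857] rms 0.0013834986527897126
```

View pics/c13.png

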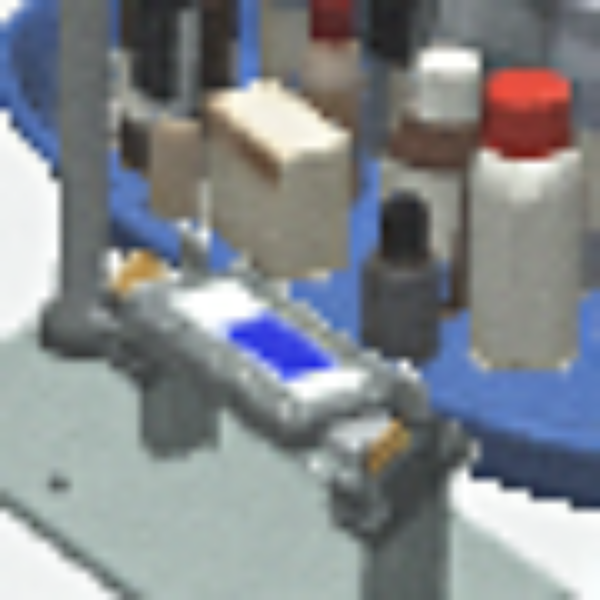

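Emit:
{"op": "send_rows", "data": {"increments": [[[-0.006,0,0,0],[-0.008,0.002,0,0],[-0.008,0.002,0.005,0],[-0.002,0,0.01,0],[0,0,0.015,0],[0,0,0.012,0],[0,0,0,0],[0,0,0,0]]], "hand": 1}}

```text
clock: 21.05
eef_pos: [0.5588, 0.0433, 0.1284]
tool_rot: [0.999, 0.017, -0.041, 0.026]
ft_force: [0.4, -0.0, 0.9]
grip_width: 0.0002
```

```bash
python3 -c "
from h import *
to([.5665,.047,.10],1.8)"
```

```text
t 21.05 p [0.5588 0.0433 0.1284] xdir 1.85 z [-0.08  -0.053 -0.995] F [ 0.4 -0.   0.9] T [ 0.08 -0.08  0.02] w 0.0002 q [ 0.1   0.49  0.07  1.23 -0.04  1.64]
tool delta [ 0.0101 -0.0048  0.0274]
turn about tool z 0.048303330597263994
```

Emit:
{"op": "send_rows", "data": {"increments": [[[0.005,-0.003,0.006,0],[0.004,-0.001,0.007,0],[0.001,0,0.007,0],[0,0,0.005,0],[0,0,0.003,0],[0,0,0.003,0],[0,0,0,0],[0,0,0,0]]]}}

```text
clock: 21.85
eef_pos: [0.5679, 0.0465, 0.0945]
tool_rot: [0.999, 0.017, -0.04, 0.026]
ft_force: [0.3, -0.0, 0.4]
grip_width: 0.0
```

```bash
python3 -c "
from h import *
to([.5665,.047,.09],1.8)
c=snap('scene','s14.png');blue(c)
a=cv2.imread('pics/s14.png')[180:240,240:300]
cv2.imwrite('pics/c14.png',cv2.resize(a,(600,600)))"
```

```text
t 21.85 p [0.5679 0.0465 0.0945] xdir 1.86 z [-0.078 -0.053 -0.996] F [ 0.3 -0.   0.4] T [-0.   -0.08  0.03] w 0.0 q [ 0.1   0.54  0.05  1.16 -0.04  1.64]
tool delta [-0.001  -0.0007  0.0046]
turn about tool z 0.05884354439966444
blue [266 213   6   6  20] [268.2 215.6] [0.5838 0.0321 0.0846]
```

View pics/c14.png

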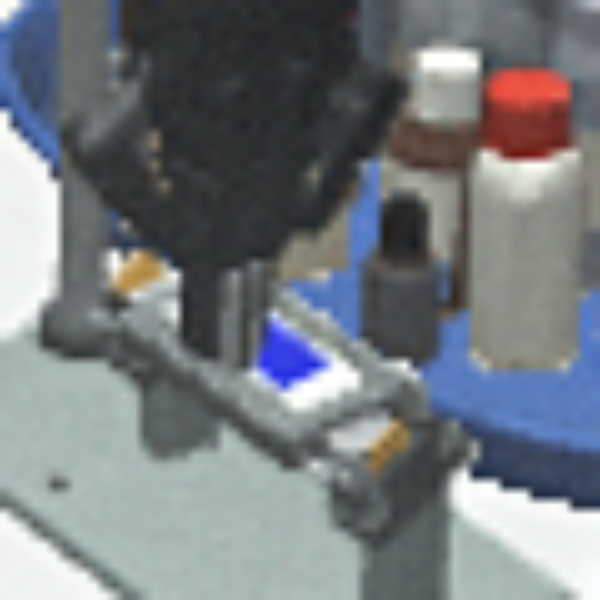

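The finger touches the downhill rail and the carrier has already tipped toward the slope. Blue is at about (268,215).

Emit:
{"op": "send_rows", "data": {"increments": [[[0.001,0,0.003,0],[0.001,0,0.003,0],[0.001,0,0.003,0],[0.001,0,0.003,0],[0.001,0,0.003,0],[0.001,0,0.003,0],[0,0,0,0],[0,0,0,0]]]}}

```text
clock: 22.7
eef_pos: [0.5706, 0.0465, 0.0811]
tool_rot: [0.999, 0.018, -0.04, 0.025]
ft_force: [-1.6, -0.4, -0.3]
grip_width: -0.0002
```

```bash
python3 -c "
from h import *
st()
c=snap('scene','s15.png');blue(c);plane(c)
a=cv2.imread('pics/s15.png')[180:240,240:300]
cv2.imwrite('pics/c15.png',cv2.resize(a,(600,600)))"
```

```text
t 22.7 p [0.5706 0.0465 0.0811] xdir 1.92 z [-0.079 -0.051 -0.996] F [-1.6 -0.4 -0.3] T [ 0.05  0.14 -0.02] w -0.0002 q [ 0.1   0.56  0.04  1.14 -0.04  1.64]
blue [266 215   5   7  17] [267.9 218.1] [0.5802 0.0303 0.0778]
plane n 96 slope x deg 40.99020724891173 slope y 2.597481503638176 z at origin 0.08815278803421896 mean [0.58   0.0331 0.0761] rms 0.00248146838443501
```

View pics/c15.png

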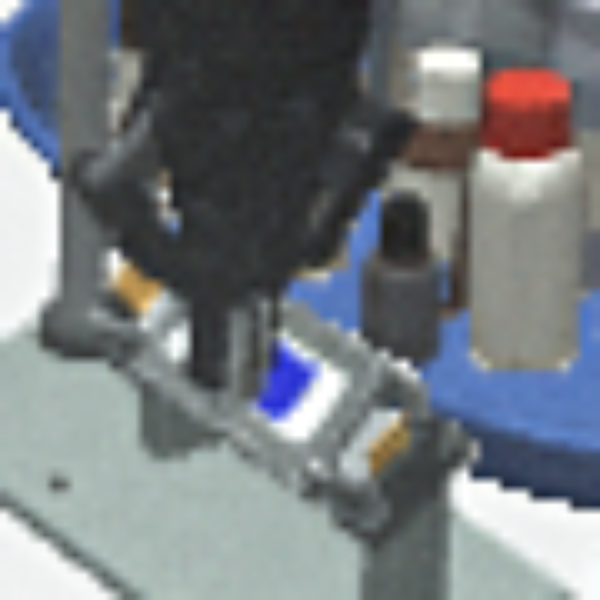

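Emit:
{"op": "send_rows", "data": {"increments": [[[0,0,-0.012,0],[0,0,-0.015,0],[0.008,0,-0.004,0],[0.009,0,0,0],[0,0,0,0],[0,0,0,0],[0,0,0,0],[0,0,0,0]]]}}

```text
clock: 23.55
eef_pos: [0.5941, 0.0485, 0.1129]
tool_rot: [0.999, 0.017, -0.037, 0.025]
ft_force: [0.5, 0.5, 0.5]
grip_width: -0.0
```

```bash
python3 -c "
from h import *
to([.590,.048,.096],1.8)
c=snap('scene','s16.png');blue(c);plane(c)
a=cv2.imread('pics/s16.png')[180:240,240:300]
cv2.imwrite('pics/c16.png',cv2.resize(a,(600,600)))"
```

```text
t 23.55 p [0.5941 0.0485 0.1129] xdir 1.88 z [-0.073 -0.052 -0.996] F [0.5 0.5 0.5] T [ 0.05 -0.06 -0.02] w -0.0 q [ 0.1   0.57  0.15  1.23 -0.04  1.64]
tool delta [-0.0028 -0.0005  0.0171]
turn about tool z 0.07947435484859966
blue [262 213   9   8  41] [265.8 216.8] [0.581  0.0414 0.0776]
plane n 171 slope x deg 41.55372655564499 slope y -0.08573172625128095 z at origin 0.08762625885340622 mean [0.5811 0.046  0.0771] rms 0.002795146497076692
```

View pics/c16.png

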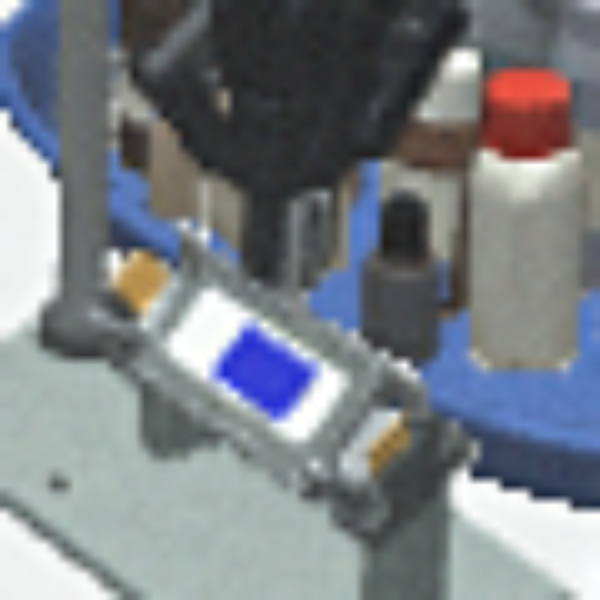

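Emit:
{"op": "send_rows", "data": {"increments": [[[-0.003,0,0.005,0],[0,0,0.004,0],[0,0,0.003,0],[0.001,0,0.003,0],[0.001,0,0.003,0],[0.001,0,0.003,0],[0.001,0,0.003,0],[0.001,0,0.003,0]]]}}

```text
clock: 24.4
eef_pos: [0.5959, 0.0477, 0.0933]
tool_rot: [0.999, 0.018, -0.033, 0.025]
ft_force: [-4.9, 0.1, 16.8]
grip_width: -0.0001
```

```bash
python3 -c "
from h import *
st()
c=snap('scene','s17.png');blue(c);plane(c)
a=cv2.imread('pics/s17.png')[180:240,240:300]
cv2.imwrite('pics/c17.png',cv2.resize(a,(600,600)))"
```

```text
t 24.4 p [0.5959 0.0477 0.0933] xdir 1.92 z [-0.064 -0.051 -0.997] F [-4.9  0.1 16.8] T [-0.02  1.21 -0.07] w -0.0001 q [ 0.1   0.58  0.12  1.18 -0.04  1.64]
blue [262 213  11   7  31] [266.9 216.6] [0.5835 0.0377 0.0775]
plane n 177 slope x deg 18.931668825122127 slope y -0.3159032210220081 z at origin 0.08068240921763715 mean [0.5821 0.0432 0.0769] rms 0.001971141654146354
```

View pics/c17.png

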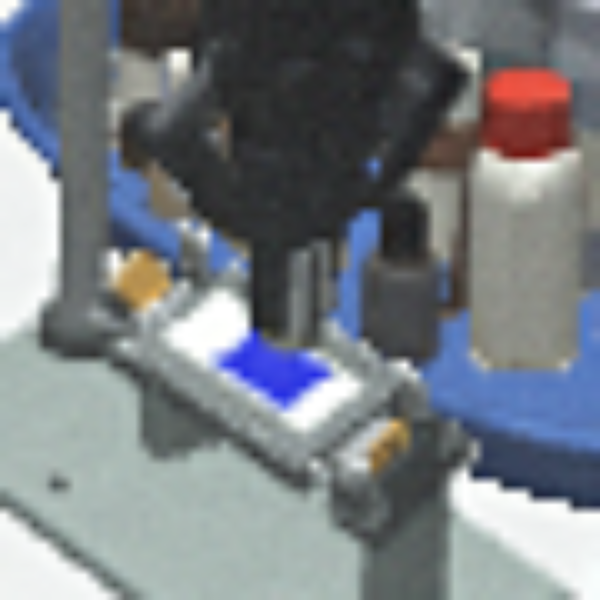

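Emit:
{"op": "send_rows", "data": {"increments": [[[0,0,-0.008,0],[-0.004,0,-0.006,0],[-0.012,0,-0.002,0],[-0.002,0,0,0],[0,0,0.005,0],[0,0,0.004,0],[0.001,0,0.003,0],[0,0,0,0]]]}}

```text
clock: 25.25
eef_pos: [0.5773, 0.0469, 0.0958]
tool_rot: [0.999, 0.018, -0.035, 0.025]
ft_force: [-0.2, 0.1, -0.0]
grip_width: -0.0003
```

```bash
python3 -c "
from h import *
st()"
```

```text
t 25.25 p [0.5773 0.0469 0.0958] xdir 1.91 z [-0.069 -0.051 -0.996] F [-0.2  0.1 -0. ] T [ 0.08 -0.06  0.01] w -0.0003 q [ 0.1   0.55  0.07  1.17 -0.04  1.64]
```

Emit:
{"op": "send_rows", "data": {"increments": [[[0,0,0.004,0],[0.001,0,0.003,0],[0.001,0,0.003,0],[0.001,0,0.003,0],[0.001,0,0.003,0],[0.001,0,0.003,0],[0.001,0,0.003,0],[0.001,0,0.003,0]]]}}

```text
clock: 26.05
eef_pos: [0.5788, 0.0465, 0.0848]
tool_rot: [0.999, 0.018, -0.036, 0.024]
ft_force: [-8.5, 0.1, 17.8]
grip_width: 0.0001
```

```bash
python3 -c "
from h import *
st()
c=snap('scene','s18.png');blue(c);plane(c)
a=cv2.imread('pics/s18.png')[180:240,240:300]
cv2.imwrite('pics/c18.png',cv2.resize(a,(600,600)))"
```

```text
t 26.05 p [0.5788 0.0465 0.0848] xdir 1.99 z [-0.071 -0.05  -0.996] F [-8.5  0.1 17.8] T [-0.1   1.83 -0.08] w 0.0001 q [ 0.1   0.56  0.06  1.15 -0.04  1.64]
blue [266 216   6   5  13] [268.5 218.2] [0.5824 0.0294 0.0761]
plane n 140 slope x deg 29.081404073909987 slope y 0.17780282642296366 z at origin 0.08098227053430733 mean [0.5809 0.0405 0.0742] rms 0.0021129965622168805
```

View pics/c18.png

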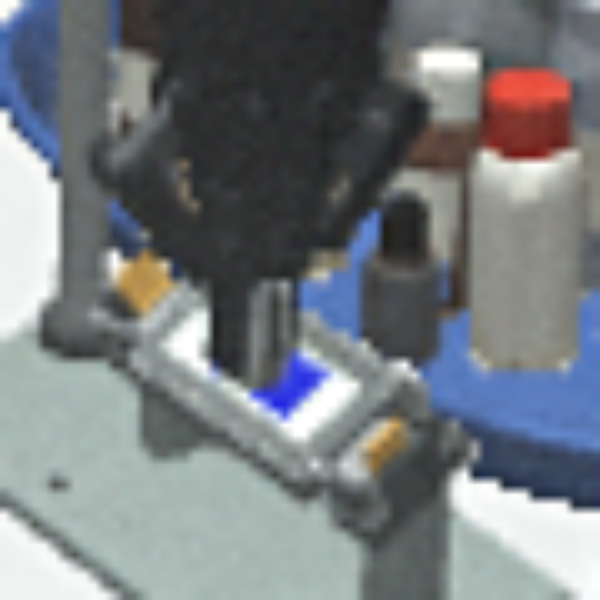

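Emit:
{"op": "send_rows", "data": {"increments": [[[0.001,0,0.003,0],[0.002,0,0.004,0],[0.002,0,0.004,0],[0,0,0,0],[0,0,-0.008,0],[0,0,-0.02,0],[0,0,-0.03,0],[0,0,-0.03,0]]]}}

```text
clock: 26.9
eef_pos: [0.5827, 0.0505, 0.1725]
tool_rot: [0.999, 0.019, -0.041, 0.024]
ft_force: [-0.2, 0.2, 0.0]
grip_width: 0.0005
```

```bash
python3 -c "
from h import *
st()
c=snap('scene','s19.png');blue(c);plane(c)
a=cv2.imread('pics/s19.png')[180:240,240:300]
cv2.imwrite('pics/c19.png',cv2.resize(a,(600,600)))"
```

```text
t 26.9 p [0.5827 0.0505 0.1725] xdir 2.04 z [-0.081 -0.05  -0.995] F [-0.2  0.2  0. ] T [ 0.04 -0.12  0.01] w 0.0005 q [ 0.11  0.51  0.22  1.36 -0.04  1.64]
blue [262 214  10   7  39] [266.4 216.8] [0.5834 0.042  0.076 ]
plane n 207 slope x deg 28.47155450080341 slope y -0.10683679985528316 z at origin 0.08117650889252519 mean [0.5829 0.047  0.0757] rms 0.0021579863271690754
```

View pics/c19.png

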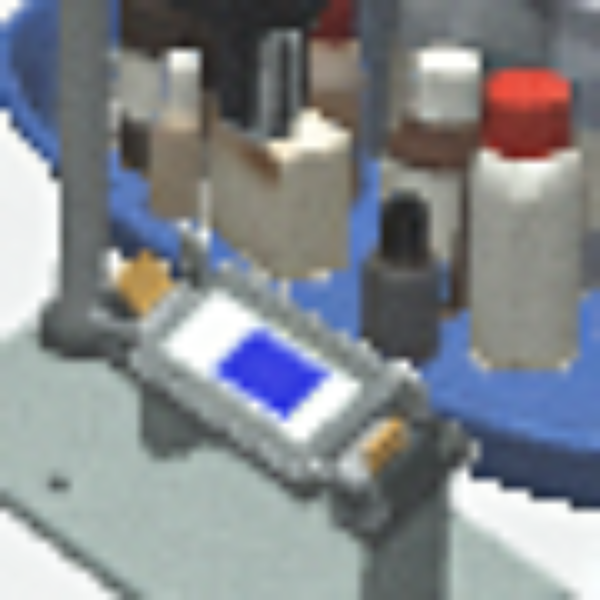

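Emit:
{"op": "send_rows", "data": {"increments": [[[0,-0.015,0,0],[-0.002,-0.015,0.01,0],[0,0,0.025,0],[0,0,0.025,0],[0,0,0.008,0],[0,0,0.004,0],[0,0,0,0],[0,0,0,0]]]}}

```text
clock: 27.75
eef_pos: [0.5756, 0.0852, 0.0978]
tool_rot: [0.999, 0.021, -0.038, 0.023]
ft_force: [-0.3, -0.8, -0.7]
grip_width: 0.0001
```

```bash
python3 -c "
from h import *
st()"
```

```text
t 27.75 p [0.5756 0.0852 0.0978] xdir 2.32 z [-0.074 -0.048 -0.996] F [-0.3 -0.8 -0.7] T [ 0.08 -0.1   0.01] w 0.0001 q [ 0.16  0.56  0.09  1.18 -0.04  1.69]
```

Emit:
{"op": "send_rows", "data": {"increments": [[[0.002,0.003,0.005,0],[0.002,0,0.004,0],[0.001,0,0.003,0],[0.001,0,0.003,0],[0.001,0,0.003,0],[0.001,0,0.003,0],[0.002,0,0.004,0],[0.002,0,0.004,0]]]}}

```text
clock: 28.55
eef_pos: [0.5828, 0.0819, 0.0873]
tool_rot: [0.999, 0.021, -0.037, 0.021]
ft_force: [-12.5, -0.2, 24.0]
grip_width: -0.0007
```

```bash
python3 -c "
from h import *
st()"
```

```text
t 28.55 p [0.5828 0.0819 0.0873] xdir 2.31 z [-0.072 -0.043 -0.996] F [-12.5  -0.2  24. ] T [-0.18  2.86 -0.05] w -0.0007 q [ 0.16  0.58  0.09  1.17 -0.03  1.69]
```

Emit:
{"op": "send_rows", "data": {"increments": [[[0,0,-0.012,0],[-0.003,0.015,-0.01,0],[-0.003,0.03,0,0],[0,0.02,0,0],[0,0.002,0.004,0],[0,0,0.004,0],[0,0,0,0],[0,0,0,0]]]}}

```text
clock: 29.35
eef_pos: [0.5817, 0.0101, 0.1078]
tool_rot: [0.999, 0.02, -0.034, 0.021]
ft_force: [0.2, 0.4, 0.7]
grip_width: 0.0002
```

```bash
python3 -c "
from h import *
st()"
```

```text
t 29.35 p [0.5817 0.0101 0.1078] xdir 2.25 z [-0.067 -0.043 -0.997] F [0.2 0.4 0.7] T [ 0.07 -0.07  0.01] w 0.0002 q [ 0.04  0.54  0.09  1.19 -0.04  1.57]
```

Emit:
{"op": "send_rows", "data": {"increments": [[[-0.003,-0.004,0.007,0],[-0.001,0,0.006,0],[0.001,0,0.005,0],[0.001,0,0.003,0],[0.001,0,0.003,0],[0.001,0,0.003,0],[0.002,0,0.004,0],[0.002,0,0.004,0]]]}}

```text
clock: 30.15
eef_pos: [0.5782, 0.0158, 0.0837]
tool_rot: [0.999, 0.023, -0.036, 0.022]
ft_force: [-11.8, 0.4, 25.5]
grip_width: -0.0001
```

```bash
python3 -c "
from h import *
st()"
```

```text
t 30.15 p [0.5782 0.0158 0.0837] xdir 2.56 z [-0.071 -0.045 -0.996] F [-11.8   0.4  25.5] T [-0.11  2.9  -0.13] w -0.0001 q [ 0.05  0.56  0.05  1.14 -0.04  1.57]
```

Emit:
{"op": "send_rows", "data": {"increments": [[[0,0,-0.015,0],[0,0,-0.035,0],[0,0,-0.045,0],[0,0,-0.045,0],[0,0,-0.045,0],[0,0,-0.035,0],[0,0,0,0],[0,0,0,0]]], "hand": -1}}

```text
clock: 30.95
eef_pos: [0.5931, 0.0265, 0.3111]
tool_rot: [0.999, 0.024, -0.037, 0.021]
ft_force: [-0.3, -0.5, -0.0]
grip_width: 0.0859
```

```bash
python3 -c "
from h import *
to([.546,.240,.305])
c=snap('scene','s20.png');blue(c);plane(c)
W=pts(c);hs=cv2.cvtColor(c['image'],cv2.COLOR_RGB2HSV);m=cv2.inRange(hs,(5,170,100),(20,255,255))>0
k=m&(W[...,2]>.205)&(W[...,2]<.27)&(abs(W[...,0]-.55)<.06)&(abs(W[...,1]-.24)<.06);print(k.sum(),W[k].mean(0))
t=dict(np.load('pics/t2.npz'));W=pts(t);hs=cv2.cvtColor(t['image'],cv2.COLOR_RGB2HSV);m=cv2.inRange(hs,(5,150,180),(20,255,255))>0
k=m&(W[...,2]>.25)&(W[...,2]<.27)&(abs(W[...,0]-.55)<.06)&(abs(W[...,1]-.24)<.06);v,u=np.nonzero(k);print(len(u),u.mean(),v.mean(),ray(t,u.mean(),v.mean(),.26))
a=cv2.imread('pics/s20.png')[150:250,200:300]
cv2.imwrite('pics/c20.png',cv2.resize(a,(600,600),interpolation=2))"
```

```text
t 30.95 p [0.5931 0.0265 0.3111] xdir 2.61 z [-0.072 -0.045 -0.996] F [-0.3 -0.5 -0. ] T [ 0.03 -0.05 -0.  ] w 0.0859 q [ 0.06  0.49  0.54  1.7  -0.04  1.59]
tool delta [-0.0367 -0.2156 -0.    ]
blue [262 214  10   7  38] [266.3 216.9] [0.5832 0.0405 0.076 ]
plane n 201 slope x deg 27.952860771716136 slope y 0.029089307429846886 z at origin 0.0805566457583947 mean [0.5833 0.0467 0.0753] rms 0.0024251013045173855
54 [0.54280201 0.23294932 0.23455187]
18 175.88888888888889 185.22222222222223 [0.54724658 0.23914644 0.26      ]
```

View pics/c20.png

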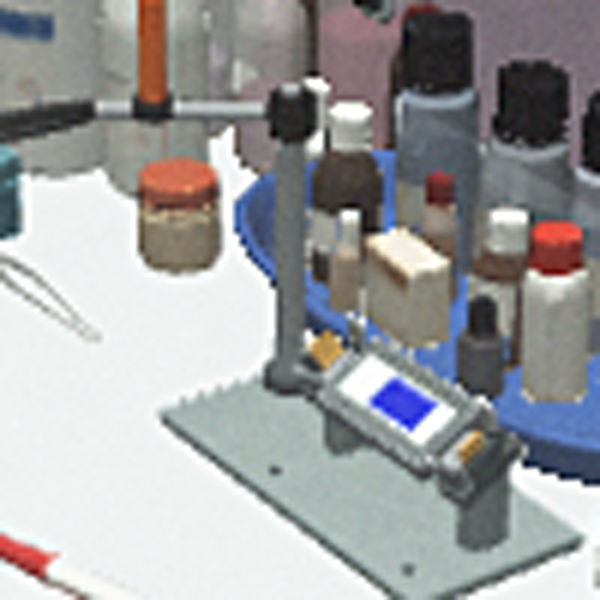

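Emit:
{"op": "send_rows", "data": {"increments": [[[-0.004,-0.025,0,0],[-0.007,-0.04,0,0],[-0.007,-0.04,0,0],[-0.007,-0.04,0,0],[-0.007,-0.04,0,0],[-0.003,-0.02,0,0],[0,0,0,0],[0,0,0,0]]]}}

```text
clock: 31.8
eef_pos: [0.5424, 0.2333, 0.2889]
tool_rot: [0.998, 0.022, -0.049, 0.026]
ft_force: [-0.6, 0.2, -0.2]
grip_width: 0.0855
```

```bash
python3 -c "
from h import *
to([.547,.239,.24])"
```

```text
t 31.8 p [0.5424 0.2333 0.2889] xdir 2.33 z [-0.097 -0.054 -0.994] F [-0.6  0.2 -0.2] T [ 0.03 -0.09  0.01] w 0.0855 q [ 0.41  0.51  0.52  1.69 -0.01  1.94]
tool delta [ 0.0096 -0.0079  0.0478]
```

Emit:
{"op": "send_rows", "data": {"increments": [[[0.005,-0.004,0,0],[0.003,-0.002,0.008,0],[0,0,0.012,0],[0,0,0.012,0],[0,0,0.01,0],[0,0,0.004,0],[0,0,0,0],[0,0,0,0]]]}}

```text
clock: 32.6
eef_pos: [0.5485, 0.2304, 0.236]
tool_rot: [0.998, 0.016, -0.051, 0.027]
ft_force: [-0.2, -0.1, 0.7]
grip_width: 0.0855
```

```bash
python3 -c "
from h import *
to([.547,.239,.24])
c=snap('scene','s21.png')
a=cv2.imread('pics/s21.png')[110:230,180:300]
cv2.imwrite('pics/c21.png',cv2.resize(a,(600,600),interpolation=2))"
```

```text
t 32.6 p [0.5485 0.2304 0.236 ] xdir 1.7 z [-0.101 -0.055 -0.993] F [-0.2 -0.1  0.7] T [ 0.05 -0.08 -0.  ] w 0.0855 q [ 0.4   0.53  0.41  1.57 -0.01  1.94]
tool delta [-0.0017 -0.0085 -0.0043]
```

View pics/c21.png

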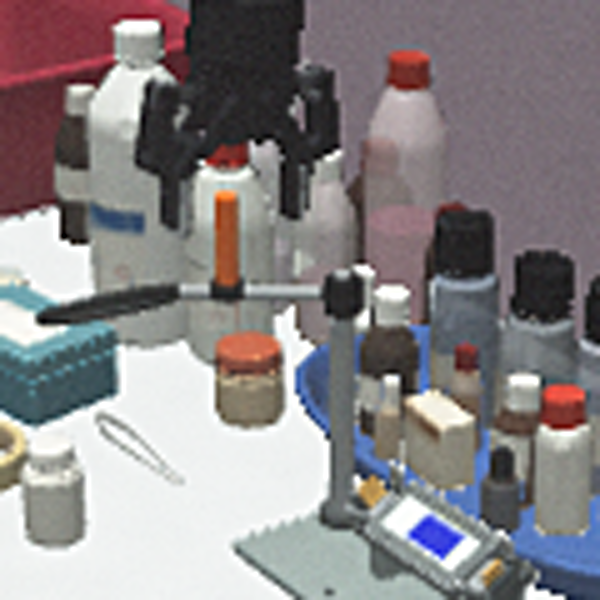

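Emit:
{"op": "send_rows", "data": {"increments": [[[-0.001,-0.008,-0.002,0],[0,0,0,0],[0,0,0,0],[0,0,0,0],[0,0,0,0],[0,0,0,0],[0,0,0,0],[0,0,0,0]]], "hand": 1}}

```text
clock: 33.45
eef_pos: [0.5466, 0.2403, 0.2403]
tool_rot: [0.998, 0.017, -0.05, 0.026]
ft_force: [-2.6, -0.5, -1.7]
grip_width: 0.0151
```

```bash
python3 -c "
from h import *
arm()"
```

```text
t 33.45 p [0.5466 0.2403 0.2403] xdir 1.8 z [-0.099 -0.055 -0.994] F [-2.6 -0.5 -1.7] T [ 0.03 -0.78 -0.05] w 0.0151 q [ 0.42  0.53  0.43  1.58 -0.01  1.96]
r 0.0812 ang 138.02650945036325
```

Emit:
{"op": "send_rows", "data": {"increments": [[[-0.006,0.007,0,-6.5],[-0.006,0.007,0,-6.5],[-0.006,0.007,0,-6.5],[-0.006,0.007,0,-6.5],[-0.006,0.007,0,-6.5],[-0.006,0.007,0,-6.5],[-0.006,0.007,0,-6.5],[0,0,0,0]]]}}

```text
clock: 34.25
eef_pos: [0.5291, 0.1732, 0.2405]
tool_rot: [0.909, 0.412, -0.058, 0.011]
ft_force: [-3.6, -2.5, 0.4]
grip_width: 0.0153
```

```bash
python3 -c "
from h import *
arm()"
```

```text
t 34.25 p [0.5291 0.1732 0.2405] xdir 48.81 z [-0.096 -0.067 -0.993] F [-3.6 -2.5  0.4] T [ 0.09 -0.82 -0.16] w 0.0153 q [ 0.33  0.45  0.29  1.53 -0.03  1.06]
r 0.079 ang 189.32007933915222
```

Emit:
{"op": "send_rows", "data": {"increments": [[[-0.0053,0.0073,0,-6.5],[-0.0053,0.0073,0,-6.5],[-0.0053,0.0073,0,-6.5],[-0.0053,0.0073,0,-6.5],[-0.0053,0.0073,0,-6.5],[-0.0053,0.0073,0,-6.5],[-0.0027,0.0036,0,-3],[0,0,0,0]]]}}

```text
clock: 35.05
eef_pos: [0.5631, 0.1202, 0.2409]
tool_rot: [0.696, 0.716, -0.053, -0.012]
ft_force: [-0.7, -0.9, -1.1]
grip_width: 0.0142
```

```bash
python3 -c "
from h import *
arm()"
```

```text
t 35.05 p [0.5631 0.1202 0.2409] xdir 91.72 z [-0.091 -0.058 -0.994] F [-0.7 -0.9 -1.1] T [ 0.6  -0.19  0.06] w 0.0142 q [ 0.23  0.48  0.34  1.53 -0.04  0.2 ]
r 0.0791 ang 236.291545983484
```

Emit:
{"op": "send_rows", "data": {"increments": [[[-0.0025,0.004,0,-3],[-0.0025,0.004,0,-2],[-0.0025,0.004,0,0],[-0.0025,0.004,0,0],[-0.0025,0.004,0,0],[-0.0025,0.004,0,0],[0,0,0,0],[0,0,0,0]]]}}

```text
clock: 35.85
eef_pos: [0.5654, 0.1184, 0.2408]
tool_rot: [0.664, 0.745, -0.06, -0.04]
ft_force: [0.2, -2.1, -1.4]
grip_width: 0.0142
```

```bash
python3 -c "
from h import *
arm()"
```

```text
t 35.85 p [0.5654 0.1184 0.2408] xdir 96.68 z [-0.139 -0.036 -0.99 ] F [ 0.2 -2.1 -1.4] T [ 0.27 -0.35  0.08] w 0.0142 q [ 0.21  0.52  0.4   1.6  -0.01  0.09]
r 0.0793 ang 238.4118180871102
```

Emit:
{"op": "send_rows", "data": {"increments": [[[0,0,0,0],[0,0,0,0],[0,0,0,0],[0,0,0,0],[0,0,0,0],[-0.002,0.004,0,0],[-0.002,0.004,0,0],[-0.002,0.004,0,0]]]}}

```text
clock: 36.65
eef_pos: [0.5663, 0.1179, 0.2407]
tool_rot: [0.662, 0.745, -0.065, -0.052]
ft_force: [-13.1, 4.2, 6.3]
grip_width: 0.0146
```

```bash
python3 -c "
from h import *
arm()"
```

```text
t 36.65 p [0.5663 0.1179 0.2407] xdir 96.73 z [-0.164 -0.027 -0.986] F [-13.1   4.2   6.3] T [ 0.96  2.26 -0.27] w 0.0146 q [0.2  0.54 0.43 1.63 0.01 0.08]
r 0.0794 ang 239.11668336946826
```

Emit:
{"op": "send_rows", "data": {"increments": [[[0,0,0,0],[0,0,0,0],[0,0,0,0],[0,0,0,0],[0,0,0,0],[0,0,0,0],[0,0,0,0],[0,0,0,0]]], "hand": -1}}

```text
clock: 37.45
eef_pos: [0.5681, 0.1171, 0.2405]
tool_rot: [0.663, 0.744, -0.065, -0.05]
ft_force: [-0.5, 0.1, -0.1]
grip_width: 0.0856
```

```bash
python3 -c "
from h import *
arm()
c=snap('scene','s22.png')
a=cv2.imread('pics/s22.png')[130:250,190:310]
cv2.imwrite('pics/c22.png',cv2.resize(a,(600,600),interpolation=2))"
```

```text
t 37.45 p [0.5681 0.1171 0.2405] xdir 96.69 z [-0.161 -0.03  -0.987] F [-0.5  0.1 -0.1] T [ 0.03 -0.13 -0.01] w 0.0856 q [0.2  0.54 0.43 1.63 0.   0.09]
r 0.0791 ang 240.5265969946969
```

View pics/c22.png

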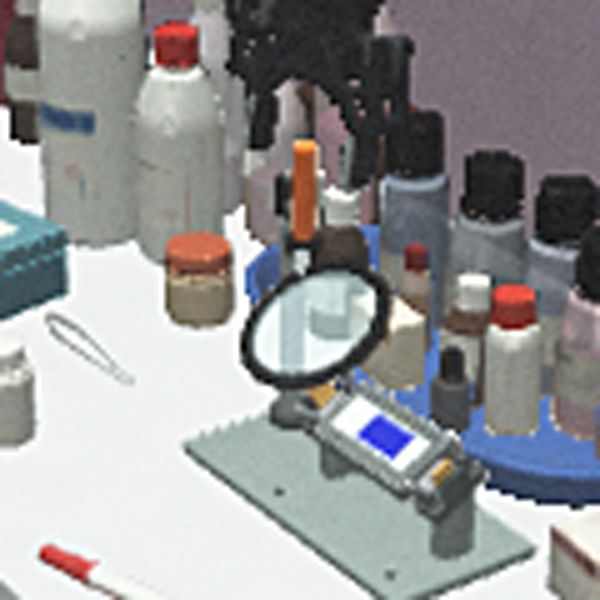

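Emit:
{"op": "send_rows", "data": {"increments": [[[0,-0.002,-0.012,0],[0,-0.003,-0.02,0],[0,-0.003,-0.02,0],[0,-0.003,-0.02,0],[0,-0.006,-0.03,0],[0,-0.006,-0.03,0],[0,0,0,0],[0,0,0,0]]]}}

```text
clock: 38.3
eef_pos: [0.5655, 0.1183, 0.3849]
tool_rot: [0.663, 0.745, -0.063, -0.049]
ft_force: [0.1, -0.2, -1.2]
grip_width: 0.0856
```

Emit:
{"op": "send_rows", "data": {"increments": [[[0,-0.02,0,0],[0,-0.04,0,0],[0,-0.045,0,0],[0,-0.045,0,0],[0,-0.045,0,0],[0,-0.03,0,0],[0,0,0,0],[0,0,0,0]]]}}

```text
clock: 39.1
eef_pos: [0.3344, 0.0909, 0.4144]
tool_rot: [0.663, 0.744, -0.068, -0.053]
ft_force: [0.2, 0.0, -0.8]
grip_width: 0.0851
```

```bash
python3 -c "
from h import *
st()
c=snap('scene','s23.png');t=snap('top','t23.png')
W=pts(t);hs=cv2.cvtColor(t['image'],cv2.COLOR_RGB2HSV);m=cv2.inRange(hs,(5,150,180),(20,255,255))>0
k=m&(W[...,2]>.24)&(W[...,2]<.275)&(abs(W[...,0]-.56)<.06)&(abs(W[...,1]-.13)<.07);v,u=np.nonzero(k);p=ray(t,u.mean(),v.mean(),.26);d=p[:2]-[.607,.186];print(len(u),p,np.degrees(np.arctan2(d[1],d[0]))%360)
plane(c)
a=cv2.imread('pics/s23.png')[150:250,200:300];b=cv2.imread('pics/t23.png')[150:240,180:280]
cv2.imwrite('pics/c23.png',np.hstack([cv2.resize(a,(400,400)),cv2.resize(b,(400,400))]))
cv2.imwrite('pics/d23.png',cv2.imread('pics/t23.png'))"
```

```text
t 39.1 p [0.3344 0.0909 0.4144] xdir 96.69 z [-0.168 -0.031 -0.985] F [ 0.2  0.  -0.8] T [ 0.02 -0.24 -0.03] w 0.0851 q [0.26 0.06 0.22 1.9  0.01 0.14]
20 [0.57010715 0.11817158 0.26      ] 241.45760009870895
plane n 205 slope x deg 29.52915041723731 slope y -0.2720672242107695 z at origin 0.08095584178381618 mean [0.5835 0.0466 0.0756] rms 0.0022711229438142793
```

View pics/c23.png

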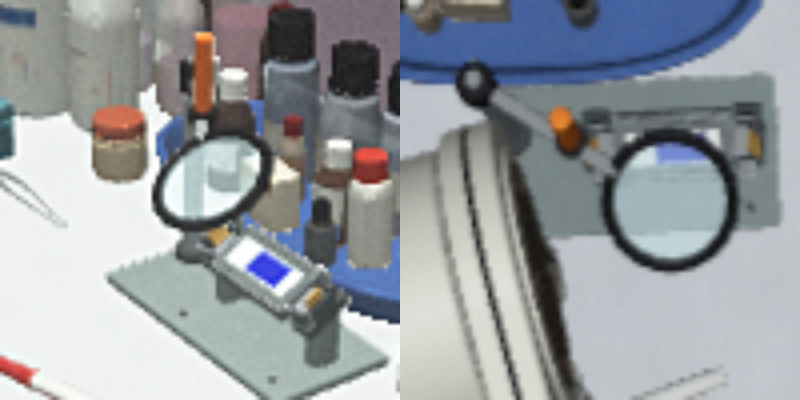

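View pics/d23.png

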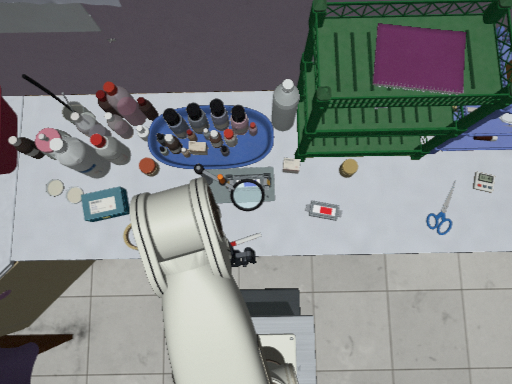

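```bash
python3 -c "
from h import *
print(order.job_done());st()"
```

```text
the job is handed in; nothing more can be done
None
the job is handed in; nothing more can be done
```

The job is handed in at 39 s of the 72 s allowed. The blue carrier is in the bracket and the magnifier is back over it. The call reported no verdict.

**What I did**
- I pinched the orange peg and swung the magnifier out until the far stop pushed back with about 10 N.
- I gripped the blue carrier across its 52 mm and lowered it, slide side up, into the slot mouths. The tool could not be tilted on command, so I released the carrier there.
- I pressed it home with the closed fingertips: the downhill edge, the uphill side, the middle, then near each ear with about 27 N.
- I pinched the peg again, swung the magnifier back until the near stop pushed back with about 13 N, let go and retreated.

**Last checks**
- **Carrier seated:** a plane fitted to the slide leans 29.5° in the last picture (28 to 29.5° across the last three) and is level from left to right within 0.3°. Its height at the bracket origin is 81 mm, which is what a seated carrier should give. Fingertip heights agreed to about 0.5 mm at the left, middle and right presses.
- **Clip snap:** I did not see the clips snap directly. I infer it from those heights and from the presses reaching more than the 5 to 15 N needed.
- **Magnifier:** the camera showed 103° between the two stop positions and the pinched tool showed 101°, against a nominal 100.3°. I put the difference down to pixel error. It had not visibly moved after I let go.
- **Bench:** the red carrier is where it was in the top view, and I saw nothing else disturbed. The tape roll, low vial and part of the marker were hidden behind the arm in that view.
- **Force and tilt:** the highest wrist force I read, at the end of a call, was about 28 N. The tool picked up a tilt of up to 10° during the work, with no visible effect on the result.

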